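# Hang the die caddy on the cleat rail

## Task

Hang the blue die caddy on the free part of the bench rack's rail: tilt its front up to get the angled strip on its back in under the rail's front lip and over the cleat, swing it plumb and let it drop to lock. Leave it hanging there by itself, fully down, upright and closed up against the rubber end stop. Feel your way in gently, never forcing the caddy against the rack, and leave the other things on the bench where they are.

Things in the scene. Friction and masses are not known exactly. Their poses are not given: they have to be found in the camera images.
- caddy_mid (a point): The blue die caddy (0.22 to 0.4 kg, loose): open bin 76 mm front to back, 110 wide, 85 high. Point: its centre, 67.5 above the underside. Axes: +x to its rear (hanger side), z up. White grip bar on posts on the centre line, 12 thick (x), 70 wide (y), 112 to 160 above the underside: pinch it along x from above. Dies inside are fixed. Rear wall 38 behind the centre, two rubber feet to 47 (8 to 20 up).
- tongue_top (a point): Middle of the top edge of the upright aluminium tongue at the caddy's rear: 61.5 mm behind the caddy's centre line, 99 above its underside; axes as the caddy. The tongue is 5 thick (x, 59 to 64 behind the centre line), 90 wide (y), from 72 to 99 above the underside. A flat neck (77 to 81 above the underside) joins it to the bin.
- strip_edge (a point): Middle of the lowest edge of the angled strip, 4 mm thick and 90 wide, that runs on from the foot of the tongue down and rearwards at 60 deg to the level: 63.7 mm behind the caddy's centre line, 62.4 above its underside. Axes as the caddy. Tongue top to this edge: 36.6 high, so the hanger cannot enter the 30 mm mouth of the rail with the caddy upright.
- rack: Fixed aluminium rack: two slotted uprights 380 mm apart, 252 high, with a rail clamped across them (y -168 to 156). Origin: on the bench, mid-rack, in the plane of the front face of the rail's back web. Axes: +x away from the robot, y along the rail, z up. A grey twin caddy hangs there, fixed, taking y -165 to -55; the rest is free. A hung caddy is square to the rack, its centre line at x -68.
- slot_low (a point): On the web's face, 135 mm up: the LOWEST setting of the cleat edge. The rail is clamped rigidly anywhere in the slots, its cleat edge 0 to 50 above this point: no pose gives it, find it by feel or sight. u = mm before the web, h = mm above the true cleat edge. Cleat: upper face from u 2, h -16 up to edge u 11, h 0; front corner u 14.5, h -2. Mouth h 0 to 30. Front lip u 18 to 24, h 30 to 42. Roof underside h 42. Locked: caddy underside h -74.
- stop_face (a point): Centre of the end stop's rubber face, 40 by 50 mm, facing rack -y at rack y +158; a caddy touching it has its centre at rack y +103. Rack axes. Way in: front up some 25 deg, tongue in under the lip, up to the roof, swing upright (5 mm of height to spare between roof and cleat), lower; feet bear on a bar at u 21, h -77 to -47. It then slides along with a light push. Over 12 N while feeling in, or 20 N ever, marks it.
- tray_mid (a point): White plastic parts tray, 150 (x) by 110 (y) by 55 mm, loose, no hanger: leave it. Point: its centre, half-way up. It and the caddy may stand in each other's place, left or right.
- wash_bottle_mid (a point): White wash bottle with a red cap, 64 mm across, 150 high, loose: leave it. Point: centre, half-way up.
- powder_jar_mid (a point): Amber glass jar with a black lid, 72 mm across, 85 high, loose: leave it. Point: centre, half-way up.
- die_block_mid (a point): Steel punch die lying on the bench, stepped round block 48 mm across, 36 high, loose: leave it. Point: centre, half-way up.
- screwdriver_grip (a point): Screwdriver with an orange handle lying on the bench: leave it. Point: the middle of its handle; x along the shaft.
- wrench_grip (a point): Steel wrench lying on the bench: leave it. Point: the middle of its handle; x along it.

How it is judged:
On the way, in this order (a step that is already met when the one before it is completed fails the run):
1. the caddy's strip is in the rail with the caddy still tilted front-up (over 6 degrees) (x of caddy_mid in the frame of rack above -0.085 m and angle between caddy_mid's own z axis and vertical above 0.1 rad and height (world z) of caddy_mid between 0.124 and 0.23 m), for 0.05 s.
2. the caddy is upright, its strip inside the rail (x of caddy_mid in the frame of rack between -0.0705 and -0.062 m and height (world z) of caddy_mid between 0.124 and 0.182 m and angle between caddy_mid's own z axis and vertical below 0.06 rad and angle between the x axis of caddy_mid and the x axis of rack, either way round below 0.06 rad), for 0.2 s.
At the end, for the whole second after the job is handed in: the caddy hangs by its strip in the cleat, fully down (centre line 62 to 70.5 mm in front of the web, caddy_mid 124 to 182 mm above the bench), upright and square to the rack within 0.06 rad, within 3 mm of the end stop, released and at rest (all of step 2 and y of caddy_mid in the frame of rack between 0.1 and 0.106 m and contact force between caddy and rack above 1 N and contact force between caddy and the fingers below 0.1 N and linear speed of caddy below 0.01 m/s); the robot touches nothing.
It fails at once if the caddy pressed against the rack with more than 12 N while still tilted (over 0.08 rad) (contact force between caddy and rack above 12 N and angle between caddy_mid's own z axis and vertical above 0.08 rad).
It fails at once if the caddy pressed against the rack with more than 22 N (contact force between caddy and rack above 22 N).
It fails at once if another thing on the bench moved more than 20 mm (distance of any of tray_mid, wash_bottle_mid, powder_jar_mid, die_block_mid, screwdriver_grip, wrench_grip from where it was at the start of the episode above 0.02 m).
It also fails if it takes over 72 s, if anything falls off the work surface, if the arm or the gripper's body presses on something with over 40 N, if the wrist force passes 120 N, or if a joint passes its speed limit or range.

## Robot

A 6-joint arm with a two-finger parallel gripper is mounted at the origin on the work surface. World frame = base frame: x ahead of the robot, y to its left, z up, the work surface at z = 0. Lengths are in m, angles in rad, forces in N, time in s.
With the tool pointing down it reaches from about 0.325 to 1 m from the base axis. Payload 5.1 kg.
Tool frame: the origin (TCP) lies between the finger pads; the fingertips stand 25 mm ahead of it and the grasp point (between the pads) lies 6 mm ahead of it; z points along the fingers, y is the direction in which the jaws open and shut (so a half turn about z gives the same grasp; the last joint's range is limited). The gripper opens to 85 mm and grips with 20 to 120 N. Pads are 22 mm wide; open, the fingers measure 114 mm over their backs; the gripper's body (76 mm by 85 mm) begins 54 mm behind the grasp point. The pads swing forward as they close: fully open they stand 13 mm farther back than shut.
Start: joints at [1.253, 0.124, 1.65, -0, 1.367, -0.083], TCP at [0.151, 0.632, 0.256] pointing down, gripper open.
Joint ranges: [-2.61, 2.61], [-1.02, 2.33], [0.03, 2.71], [-1.35, 4.49], [0.32, 2.68], [-2.91, 2.91]. Speed limits (rad/s): [2.57, 2.57, 3.14, 3.14, 3.14, 3.14].

## Interface

Orientations are given as [roll, pitch, yaw] about the fixed x, y, z axes, in that order (R = Rz(yaw) Ry(pitch) Rx(roll)).
In Python, from plant import state, get_image, workorder gives the robot as it stands. The module is installed in compiled form; this text tells all that it offers.
- The arm moves only by the tool move_arm, never from a script. Its argument "motion" is a list of rows, each a list of 3 entries, a list of its own where there are three numbers: the opening, from 0 (shut) to 1 (fully open), then the shift along the tool's x, y, z in mm, then the turn, a rotation vector about the tool's x, y, z in rad. A call has exactly 5 rows; each row is the pose to reach, as a shift and turn from the pose commanded when the call began, along the tool's axes at that moment; what a row does not reach only later rows make up. A row lasts 1/10 s, in which the tool goes at most 50 mm and 8.59 degrees, less where a joint would pass 70% of its speed; a pose out of reach is approached as far as the arm can. A call with a gripper value outside its range is refused whole. The fingers move at their own pace and stop on an object; the grip force is fixed at half the most. Time passes only in rows, so rows that repeat a pose let the fingers close, or fill a call up. It gives the time, the measured TCP pose, the force and the opening at its end, in the units of the state.
- state(): the state, without advancing time (a new reading comes with each control period).
- get_image(name): name is "scene" or "side" or "wrist"; returns a dict with "image" (420x560x3 uint8, red, green, blue), "vfov" (degrees; the focal length in pixels is half the picture's height over the tangent of half this angle, whatever the lens; pixels are square), "cx", "cy" (the principal point, pixels), "distortion" ([k1, k2, p1, p2, k3] as OpenCV has them; the pictures are not rectified), "rvec" (rotation vector, rad) and "tvec" (3), from world to camera coordinates, as OpenCV has them. Camera axes: x right, y down, z forward; pixel columns grow to the right and rows downward; lengths in m; the calibration is good to about 2 mm. A picture is of the moment at which its call begins. There is no depth.
- workorder.hand_in(): hands the job in, once; it reports no verdict.
The state is a dict: "time_s": time; "joint_pos": joint angles; "joint_velocities": joint speeds; "tau": joint torques, N m; "ee_pos": TCP position; "tool_rot": TCP orientation; "ft_force": force on the tool from outside, world axes, zero at the start; "ft_torque": the same for the moment, N m; "width": opening from 0.0 (shut) to 1.0 (fully open).
Only numpy, scipy, OpenCV 4.12 (cv2) and the standard library are available. Lean on these libraries where they do the work, as an engineer would, in place of code of your own. Each camera call takes 0.05 s, during which the arm holds its last target.

## Working session

There is one attempt and no reset: what is moved stays moved. The work goes in short steps, Python scripts to look and compute and a tool call to move; the robot and the scene stay as the last step left them, time stands still between calls to the robot, and variables do not carry over. Pictures are saved under pics/ and viewed, and the job is handed in when it is done.

Besides the shell and the picture viewer there is one more tool, called after ">>>" as a command line: name --argument value ..., lists and objects as JSON in quotes. move_arm: Moves the arm, as the interface text tells. Its arguments: {"type":"object","properties":{"motion":{"type":"array"}},"required":["motion"]}

```bash
mkdir -p pics
cat > h.py <<'E'
import numpy as np, cv2
from plant import state, get_image, workorder
from scipy.spatial.transform import Rotation as R
def cam(n):
    d=get_image(n); im=d["image"]; H,W=im.shape[:2]
    f=H/2/np.tan(np.radians(d["vfov"])/2)
    d["K"]=np.array([[f,0,d["cx"]],[0,f,d["cy"]],[0,0,1.]])
    d["D"]=np.array(d["distortion"],float); d["rvec"]=np.array(d["rvec"],float); d["tvec"]=np.array(d["tvec"],float)
    return d
def save(d,fn): cv2.imwrite(fn,cv2.cvtColor(d["image"],cv2.COLOR_RGB2BGR))
def ray(d,uv):
    p=cv2.undistortPoints(np.array([[uv]],float),d["K"],d["D"])[0,0]
    Rm=cv2.Rodrigues(d["rvec"])[0]; c=-Rm.T@d["tvec"].ravel()
    v=Rm.T@np.array([p[0],p[1],1.]); return c,v/np.linalg.norm(v)
def onplane(d,uv,z):
    c,v=ray(d,uv); return c+v*(z-c[2])/v[2]
def proj(d,P):
    return cv2.projectPoints(np.array(P,float).reshape(-1,3),d["rvec"],d["tvec"],d["K"],d["D"])[0].reshape(-1,2)
def st():
    s=state(); print("t",round(s["time_s"],2),"p",np.round(s["ee_pos"],4),"rot",np.round(s["tool_rot"],3),"F",np.round(s["ft_force"],2),"T",np.round(s["ft_torque"],2),"w",round(s["width"],3),"q",np.round(s["joint_pos"],3)); return s
E
python3 - <<'E'
from h import *
import pickle
st()
D={}
for n in ("scene","side","wrist"):
    d=cam(n); D[n]=d; save(d,f"pics/{n}0.png"); Rm=cv2.Rodrigues(d["rvec"])[0]
    print(n,d["vfov"],d["cx"],d["cy"],np.round(d["D"],3),"C",np.round(-Rm.T@d["tvec"].ravel(),3),"fwd",np.round(Rm[2],2))
pickle.dump(D,open("D0.pkl","wb"))
E
```

```text
t 0.0 p [0.1511 0.6316 0.2551] rot [-3.14  -0.     2.907] F [ 0.59 -0.56 -0.1 ] T [-0.01 -0.    0.01] w 1.0 q [ 1.253  0.125  1.652 -0.     1.367 -0.083]
scene 54.97373638323761 282.63927624986513 210.5745008948894 [-0.067  0.     0.     0.     0.   ] C [ 1.133 -0.23   1.034] fwd [-0.5   0.21 -0.84]
side 50.264250934988944 278.6683506075584 209.99115958476898 [-0.15  0.    0.    0.    0.  ] C [ 0.308 -0.735  0.932] fwd [ 0.23  0.64 -0.73]
wrist 71.33424697880547 277.22956874092085 210.96027933595062 [0.016 0.    0.    0.    0.   ] C [0.089 0.647 0.373] fwd [ 0.25 -0.06 -0.97]
```

View pics/scene0.png

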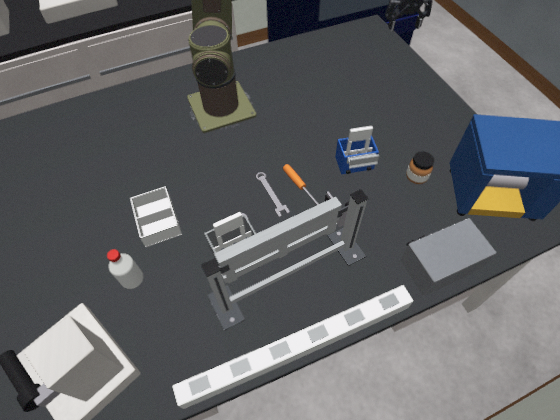

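View pics/side0.png

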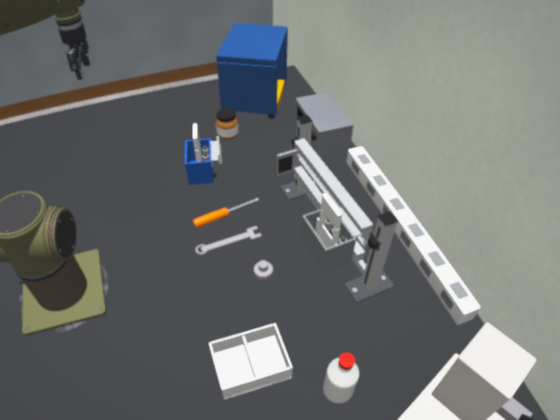

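View pics/wrist0.png

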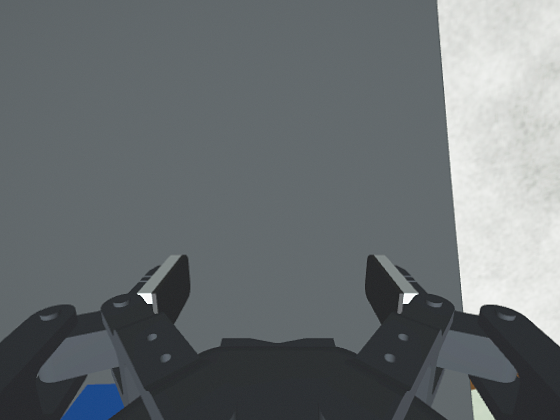

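Scene view: blue caddy at (358,150), rack in the centre, end stop near (340,200). Side view: caddy at (200,160), rack (340,210), stop pad (288,162). I'll zoom in next.

Run:
```python
import pickle,cv2,numpy as np
D=pickle.load(open("D0.pkl","rb"))
def crop(n,x0,y0,w,h,s,fn):
    im=cv2.cvtColor(D[n]["image"],cv2.COLOR_RGB2BGR)[y0:y0+h,x0:x0+w]
    im=cv2.resize(im,None,fx=s,fy=s,interpolation=cv2.INTER_CUBIC)
    for k in range(0,w,10):
        cv2.line(im,(int(k*s),0),(int(k*s),4 if k%50 else 12),(0,255,255),1)
        if k%20==0: cv2.putText(im,str(x0+k),(int(k*s),20),0,.35,(0,255,255),1)
    for k in range(0,h,10):
        cv2.line(im,(0,int(k*s)),(5,int(k*s)),(0,255,255),1)
        if k%20==0: cv2.putText(im,str(y0+k),(6,int(k*s)+4),0,.35,(0,255,255),1)
    cv2.imwrite(fn,im)
crop("side",170,110,80,90,6.5,"pics/side_caddy.png")
crop("scene",320,110,80,80,7,"pics/scene_caddy.png")
crop("side",260,90,160,220,2.7,"pics/side_rack.png")
crop("scene",190,180,190,150,4,"pics/scene_rack.png")
```

```text
(no output)
```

View pics/side_caddy.png

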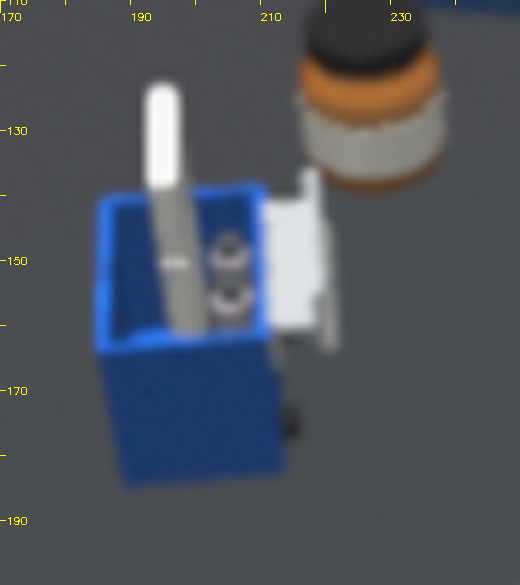

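View pics/scene_caddy.png

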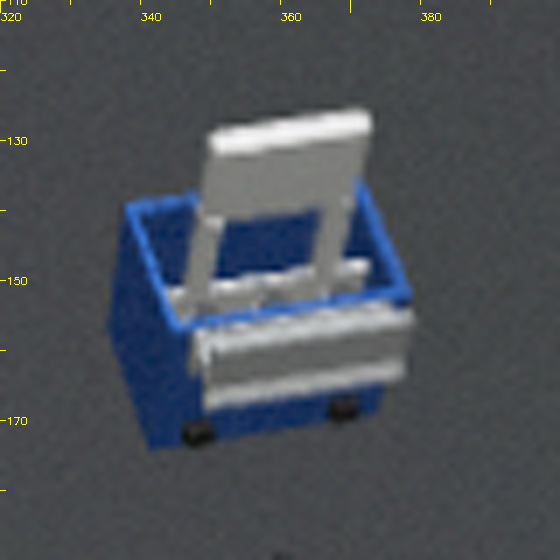

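View pics/side_rack.png

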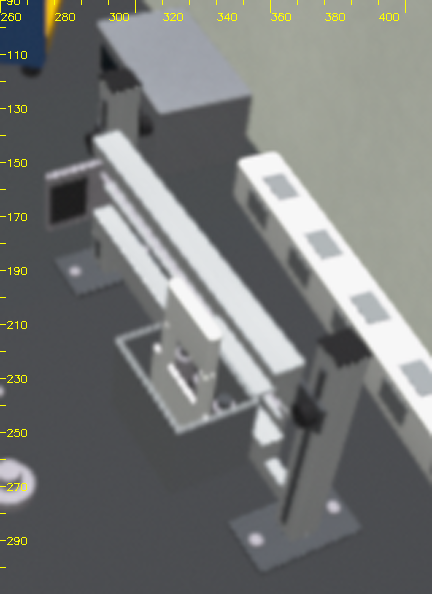

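View pics/scene_rack.png

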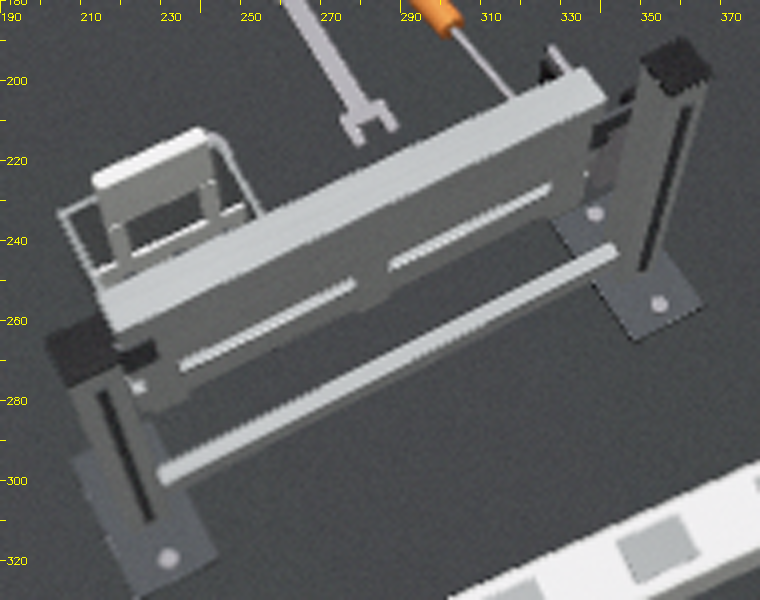

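```bash
cat > fit0.py <<'E'
import pickle
from h import *
from scipy.optimize import least_squares
D=pickle.load(open("D0.pkl","rb"))
S,C=D["side"],D["scene"]
def s(c,o,k): return (o[0]+c[0]/k,o[1]+c[1]/k)
so=lambda a,b:(170+(a+.5)/6.5-.5,110+(b+.5)/6.5-.5); co=lambda a,b:(320+(a+.5)/7-.5,110+(b+.5)/7-.5)
T=85
cor=[(S,so(100,350),(-38,-55,T)),(S,so(268,335),(38,-55,T)),(S,so(105,195),(-38,55,T)),(S,so(265,187),(38,55,T)),
(S,so(124,487),(-38,-55,0)),(S,so(284,472),(38,-55,0)),(S,so(162,85),(0,35,160)),(S,so(162,187),(0,-35,160)),
(C,co(178,328),(38,-55,T)),(C,co(410,298),(38,55,T)),(C,co(128,207),(-38,-55,T)),(C,co(150,448),(38,-55,0)),(C,co(110,328),(-38,-55,0)),(C,co(212,140),(0,-35,160)),(C,co(370,120),(0,35,160))]
def f(p,full=False):
    r=[]
    Rz=R.from_euler('z',p[2])
    for d,uv,P in cor:
        w=Rz.apply(np.array(P)/1000)+[p[0],p[1],0]
        r.append(proj(d,w)[0]-uv)
    return np.array(r).ravel()
o=least_squares(f,[.4,.3,0],loss='soft_l1')
print("caddy",np.round(o.x,4)); print(np.round(f(o.x).reshape(-1,2),1).tolist())
# upright tops at z .252
c4=lambda a,b:(190+(a+.5)/4-.5,180+(b+.5)/4-.5); s2=lambda a,b:(260+(a+.5)/2.7-.5,90+(b+.5)/2.7-.5)
for n,d,uv in (("R scene",C,c4(675,68)),("L scene",C,c4(82,352)),("R side",S,s2(122,80)),("L side",S,s2(343,345))):
    print(n,np.round(onplane(d,uv,.252),3))
for n,d,uv in (("roofFarFront",S,s2(97,138)),("roofFarRear",S,s2(120,132)),("roofNearFront",S,s2(275,375)),("roofNearRear",S,s2(303,360)),("farRear",C,c4(605,98)),("farFront",C,c4(585,68)),("nearRear",C,c4(118,332)),("nearFront",C,c4(105,300))):
    for z in (.18,.205,.23): print(n,z,np.round(onplane(d,uv,z),3))
for n,uv in (("bottle",(340,395)),("tray",(250,360))): print(n,onplane(S,uv,0.03))
E
python3 fit0.py
```

```text
caddy [ 0.4346  0.3181 -0.2256]
[[-0.6, -0.1], [-0.2, 0.2], [-0.3, 0.4], [-0.1, -0.3], [-0.3, 0.1], [0.1, 0.4], [0.3, 0.2], [-0.2, -0.9], [-0.8, 0.6], [0.3, -0.2], [-0.0, -0.1], [0.2, 0.6], [-0.0, 0.2], [0.3, 0.4], [0.2, 0.1]]
R scene [0.699 0.143 0.252]
L scene [ 0.733 -0.235  0.252]
R side [0.699 0.142 0.252]
L side [ 0.731 -0.232  0.252]
roofFarFront 0.18 [0.679 0.151 0.18 ]
roofFarFront 0.205 [0.667 0.122 0.205]
roofFarFront 0.23 [0.655 0.092 0.23 ]
roofFarRear 0.18 [0.705 0.153 0.18 ]
roofFarRear 0.205 [0.692 0.123 0.205]
roofFarRear 0.23 [0.678 0.094 0.23 ]
roofNearFront 0.18 [ 0.705 -0.189  0.18 ]
roofNearFront 0.205 [ 0.692 -0.208  0.205]
roofNearFront 0.23 [ 0.679 -0.226  0.23 ]
roofNearRear 0.18 [ 0.735 -0.182  0.18 ]
roofNearRear 0.205 [ 0.721 -0.201  0.205]
roofNearRear 0.23 [ 0.707 -0.219  0.23 ]
farRear 0.18 [0.662 0.125 0.18 ]
farRear 0.205 [0.676 0.115 0.205]
farRear 0.23 [0.689 0.104 0.23 ]
farFront 0.18 [0.636 0.124 0.18 ]
farFront 0.205 [0.651 0.114 0.205]
farFront 0.23 [0.665 0.103 0.23 ]
nearRear 0.18 [ 0.693 -0.212  0.18 ]
nearRear 0.205 [ 0.706 -0.213  0.205]
nearRear 0.23 [ 0.719 -0.213  0.23 ]
nearFront 0.18 [ 0.67  -0.213  0.18 ]
nearFront 0.205 [ 0.683 -0.213  0.205]
nearFront 0.23 [ 0.697 -0.214  0.23 ]
bottle [ 0.54207777 -0.47005388  0.03      ]
tray [ 0.39305186 -0.33458178  0.03      ]
```

```bash
cat >> h.py <<'E'
def Rt(yaw,tilt=0.0,lean=0.0):
    """tool rotation: tool y = heading `yaw` axis (caddy +x) ; tilt>0 = front-up (about caddy +y)"""
    base=np.column_stack([[0,1,0],[1,0,0],[0,0,-1]]).astype(float)
    return (R.from_euler('z',yaw)*R.from_euler('y',tilt)*R.from_euler('x',lean)).as_matrix()@base
def toolR(s): return R.from_euler('xyz',s["tool_rot"]).as_matrix()
def delta(s,p,Rm):
    R0=toolR(s); sh=R0.T@(np.array(p)-s["ee_pos"])*1000
    rv=R.from_matrix(R0.T@Rm).as_rotvec(); print("shift",np.round(sh,1).tolist(),"turn",np.round(rv,4).tolist()); return sh,rv
E
python3 - <<'E'
from h import *
s=st()
delta(s,[.45,.06,.28],Rt(0,-np.radians(50)))
delta(s,[.4346,.3181,.26],Rt(-.2256,0))
import pickle; d=pickle.load(open("D0.pkl","rb"))["wrist"]
Rm=cv2.Rodrigues(d["rvec"])[0]; c=-Rm.T@d["tvec"].ravel()
R0=toolR(s); print("cam in tool",R0.T@(c-s["ee_pos"]),"axes",np.round(R0.T@Rm.T,3))
E
```

```text
t 0.15 p [0.1511 0.6318 0.2553] rot [-3.14  -0.     2.907] F [ 0.83  0.87 -0.09] T [0.05 0.05 0.01] w 1.004 q [ 1.253  0.124  1.651  0.     1.367 -0.083]
shift [-423.7, -486.6, -24.0] turn [-0.7372, -0.5797, 1.2455]
shift [-348.7, -239.1, -4.3] turn [-0.0014, 0.0011, 1.5616]
cam in tool [ 6.43604787e-02 -6.29156078e-05 -1.17739380e-01] axes [[ 0.001 -0.966 -0.26 ]
 [ 1.     0.001 -0.   ]
 [ 0.    -0.26   0.966]]
```

>>> move_arm --motion '[[1,[-424,-487,-24],[-0.737,-0.58,1.245]],[1,[-424,-487,-24],[-0.737,-0.58,1.245]],[1,[-424,-487,-24],[-0.737,-0.58,1.245]],[1,[-424,-487,-24],[-0.737,-0.58,1.245]],[1,[-424,-487,-24],[-0.737,-0.58,1.245]]]'

```text
time_s: 0.65
ee_pos: [0.2675, 0.4089, 0.2654]
tool_rot: [2.719, 0.153, 2.26]
ft_force: [2.1, -0.4, 0.5]
width: 1.001
```

Run:
```python
from h import *
s=st()
delta(s,[.45,.06,.28],Rt(0,-np.radians(50)))
```

```text
t 0.65 p [0.2675 0.4089 0.2654] rot [2.719 0.153 2.26 ] F [ 2.09 -0.39  0.51] T [-0.08  0.17 -0.02] w 1.001 q [ 1.017 -0.448  2.179 -0.306  1.067  0.397]
shift [-383.0, -92.1, 7.2] turn [-0.3785, -0.2997, 0.6413]
```

>>> move_arm --motion '[[1,[-383,-92,7],[-0.378,-0.3,0.641]],[1,[-383,-92,7],[-0.378,-0.3,0.641]],[1,[-383,-92,7],[-0.378,-0.3,0.641]],[1,[-383,-92,7],[-0.378,-0.3,0.641]],[1,[-383,-92,7],[-0.378,-0.3,0.641]]]'

```text
time_s: 1.15
ee_pos: [0.3839, 0.1883, 0.2751]
tool_rot: [2.294, 0.019, 1.614]
ft_force: [1.0, 1.1, 0.4]
width: 0.999
```

Run:
```python
from h import *
s=st()
delta(s,[.45,.06,.28],Rt(0,-np.radians(50)))
```

```text
t 1.15 p [0.3839 0.1883 0.2751] rot [2.294 0.019 1.614] F [1.   1.06 0.35] T [-0.03  0.33  0.  ] w 0.999 q [ 0.551 -0.875  2.495 -0.539  0.822  0.727]
shift [-131.1, 41.9, 43.9] turn [-0.0243, -0.0199, 0.0425]
```

>>> move_arm --motion '[[1,[-131,42,44],[-0.024,-0.02,0.042]],[1,[-131,42,44],[-0.024,-0.02,0.042]],[1,[-131,42,44],[-0.024,-0.02,0.042]],[1,[-131,42,44],[-0.024,-0.02,0.042]],[1,[-131,42,44],[-0.024,-0.02,0.042]]]'

```text
time_s: 1.65
ee_pos: [0.4509, 0.0593, 0.28]
tool_rot: [2.273, 0.003, 1.569]
ft_force: [-0.4, 1.1, 1.2]
width: 1.004
```

Run:
```python
from h import *
import pickle
s=st()
d=cam("wrist"); d["s"]=s; pickle.dump(d,open("D1.pkl","wb")); save(d,"pics/wrist1.png")
im=cv2.rotate(cv2.cvtColor(d["image"],cv2.COLOR_RGB2BGR),cv2.ROTATE_90_CLOCKWISE)
cv2.imwrite("pics/wrist1r.png",im)
```

```text
t 1.65 p [0.4509 0.0593 0.28  ] rot [2.273 0.003 1.569] F [-0.36  1.08  1.16] T [ 0.01  0.36 -0.06] w 1.004 q [ 0.025 -0.883  2.497 -0.037  0.66   0.044]
```

View pics/wrist1.png

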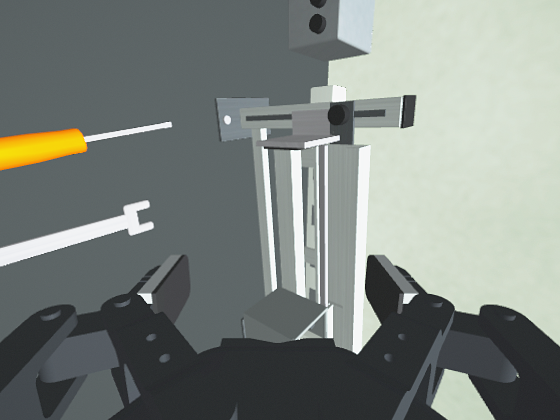

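The wrist view (image right = up) shows the rail with its stop at (300,142), the roof at x≈350 and the cleat near x≈310. I'll zoom in on it.

```bash
cat > crop.py <<'E'
import sys,pickle,cv2
def crop(d,x0,y0,w,h,s,fn):
    im=cv2.cvtColor(d["image"],cv2.COLOR_RGB2BGR)[y0:y0+h,x0:x0+w]
    im=cv2.resize(im,None,fx=s,fy=s,interpolation=cv2.INTER_CUBIC)
    for k in range(0,w,10):
        cv2.line(im,(int(k*s),0),(int(k*s),5),(0,0,255),1)
        if k%20==0: cv2.putText(im,str(x0+k),(int(k*s),16),0,.4,(0,0,255),1)
    for k in range(0,h,10):
        cv2.line(im,(0,int(k*s)),(5,int(k*s)),(0,0,255),1)
        if k%20==0: cv2.putText(im,str(y0+k),(6,int(k*s)+4),0,.4,(0,0,255),1)
    cv2.imwrite(fn,im)
E
python3 -c "
from crop import *
d=pickle.load(open('D1.pkl','rb'))
crop(d,230,80,150,110,5.3,'pics/w1a.png')
crop(d,240,180,140,110,5.3,'pics/w1b.png')"
```

```text
(no output)
```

View pics/w1a.png

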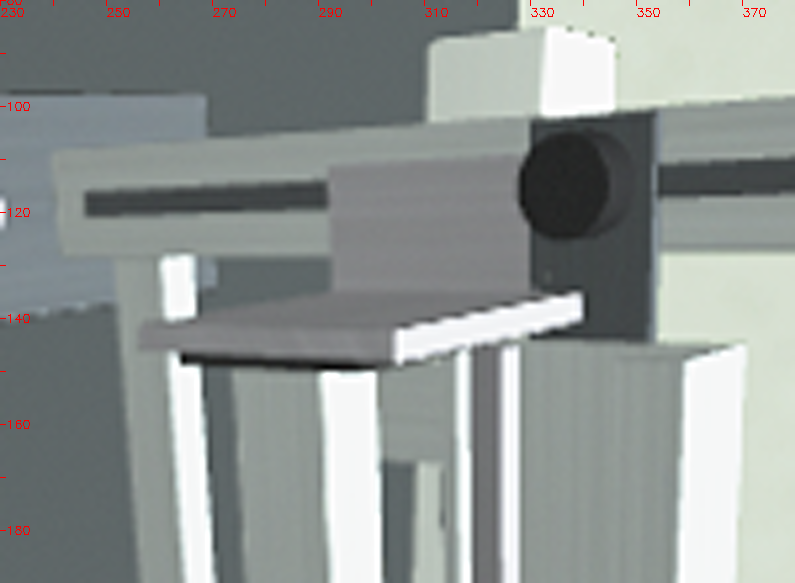

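View pics/w1b.png

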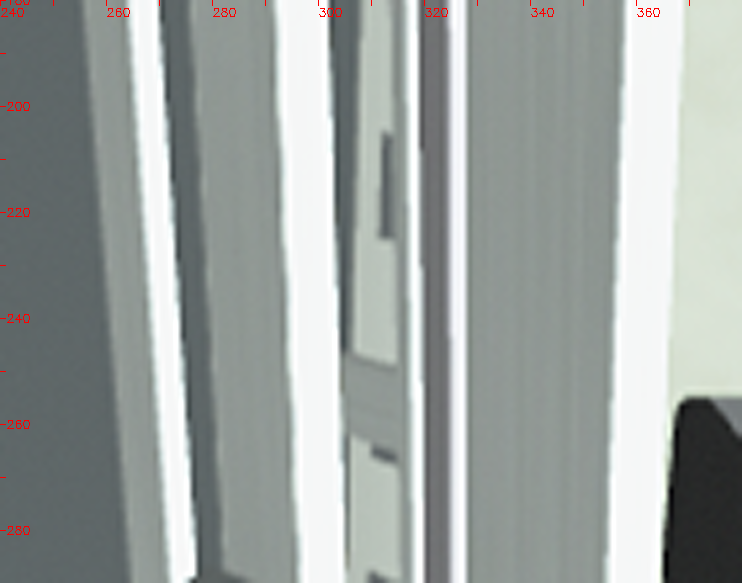

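Run:
```python
from h import *
import pickle
d=pickle.load(open("D1.pkl","rb"))
Rm=cv2.Rodrigues(d["rvec"])[0]; print("C",-Rm.T@d["tvec"].ravel(),"fwd",Rm[2])
o=np.array([.6985,-.047,0]); yaw=.0876; Rz=R.from_euler('z',yaw)
def W(u,y,z): return o+Rz.apply([-u/1000,y/1000,z/1000])
for y in (100,60):
  print("y",y)
  for H in (155,165,175):
    out={}
    for n,u,h in (("cleat edge",11,0),("cornr",14.5,-2),("lipbot",24,30),("lipbotrear",18,30),("roof42",24,42),("roof48",24,48),("barbot",21,-77),("bartop",21,-47),("web0",0,0),("web42",0,42)):
        out[n]=np.round(proj(d,W(u,y,H+h))[0],1).tolist()
    print(H,out)
```

```text
C [0.36217518 0.12475847 0.35603148] fwd [ 0.73775694 -0.2614772  -0.62236997]
y 100
155 {'cleat edge': [316.4, 190.4], 'cornr': [313.6, 190.8], 'lipbot': [331.7, 196.1], 'lipbotrear': [334.2, 194.9], 'roof42': [340.7, 197.5], 'roof48': [345.4, 198.2], 'barbot': [266.9, 185.2], 'bartop': [283.2, 187.8], 'web0': [321.0, 188.5], 'web42': [350.3, 192.6]}
165 {'cleat edge': [323.1, 191.4], 'cornr': [320.2, 191.8], 'lipbot': [339.2, 197.3], 'lipbotrear': [341.7, 196.0], 'roof42': [348.6, 198.7], 'roof48': [353.4, 199.5], 'barbot': [272.2, 186.1], 'bartop': [289.0, 188.7], 'web0': [327.6, 189.4], 'web42': [358.0, 193.7]}
175 {'cleat edge': [330.0, 192.4], 'cornr': [327.1, 192.9], 'lipbot': [347.0, 198.5], 'lipbotrear': [349.4, 197.2], 'roof42': [356.7, 200.0], 'roof48': [361.8, 200.8], 'barbot': [277.6, 186.9], 'bartop': [295.0, 189.6], 'web0': [334.4, 190.4], 'web42': [365.9, 194.8]}
y 60
155 {'cleat edge': [316.7, 219.4], 'cornr': [314.0, 219.9], 'lipbot': [331.5, 227.1], 'lipbotrear': [334.0, 225.6], 'roof42': [340.2, 229.1], 'roof48': [344.7, 230.2], 'barbot': [268.7, 211.6], 'bartop': [284.6, 215.3], 'web0': [321.1, 216.9], 'web42': [349.5, 223.0]}
165 {'cleat edge': [323.2, 220.8], 'cornr': [320.4, 221.3], 'lipbot': [338.8, 228.8], 'lipbotrear': [341.2, 227.2], 'roof42': [347.8, 230.9], 'roof48': [352.4, 232.0], 'barbot': [273.9, 212.8], 'bartop': [290.2, 216.6], 'web0': [327.5, 218.3], 'web42': [356.8, 224.5]}
175 {'cleat edge': [329.9, 222.3], 'cornr': [327.1, 222.8], 'lipbot': [346.2, 230.5], 'lipbotrear': [348.6, 228.9], 'roof42': [355.6, 232.7], 'roof48': [360.4, 233.8], 'barbot': [279.2, 214.0], 'bartop': [296.0, 217.9], 'web0': [334.2, 219.7], 'web42': [364.5, 226.1]}
```

```bash
cat > fit1.py <<'E'
import pickle
from h import *
from scipy.optimize import least_squares
D=pickle.load(open("D0.pkl","rb")); S,C=D["side"],D["scene"]; Wd=pickle.load(open("D1.pkl","rb"))
c4=lambda a,b:(190+(a+.5)/4-.5,180+(b+.5)/4-.5); s2=lambda a,b:(260+(a+.5)/2.7-.5,90+(b+.5)/2.7-.5)
wb=lambda a,b:(240+(a+.5)/5.3-.5,180+(b+.5)/5.3-.5); wa=lambda a,b:(230+(a+.5)/5.3-.5,80+(b+.5)/5.3-.5)
F={"barbot":lambda p:(21,p[3]-77),"bartop":lambda p:(21,p[3]-47),"corner":lambda p:(14.5,p[3]-2),"edge":lambda p:(11,p[3]),"rf":lambda p:(24,p[3]+p[4]),"rr":lambda p:(p[5],p[3]+p[4])}
lines=[]
for b,v in ((106,(193,275,449,467,624,682)),(424,(213,292,449,466,612,667))):
    for n,a in zip(F,v): lines.append((Wd,n,wb(a,b)))
lines+=[(S,"rf",s2(186,256)),(S,"rr",s2(211,246)),(C,"rr",c4(361,215)),(C,"rf",c4(345,184))]
pts=[(Wd,"rf",156,wa(683,362)),(Wd,"rr",156,wa(745,345)),(S,"rf",156,s2(97,138)),(S,"rr",156,s2(120,132)),(S,"rf",-168,s2(275,375)),(S,"rr",-168,s2(303,360)),
(C,"rr",156,c4(605,98)),(C,"rf",156,c4(585,68)),(C,"rr",-168,c4(118,332)),(C,"rf",-168,c4(105,300))]
ups=[(C,190,c4(675,68)),(C,-190,c4(82,352)),(S,190,s2(122,80)),(S,-190,s2(343,345))]
def W(p,u,y,z): return np.array([p[0],p[1],0])+R.from_euler('z',p[2]).apply([-u/1000,y/1000,z/1000])
def f(p):
    r=[]
    for d,n,uv in lines:
        u,z=F[n](p); q=proj(d,[W(p,u,150,z),W(p,u,-20,z)]) if d is Wd else proj(d,[W(p,u,70,z),W(p,u,-70,z)])
        # local line dist: use segment param closest
        ys=np.linspace(156,-100,60); q=proj(d,[W(p,u,y,z) for y in ys]); i=np.argmin(((q-uv)**2).sum(1)); i=min(max(i,1),58)
        t=q[i+1]-q[i-1]; t/=np.linalg.norm(t); e=np.array(uv)-q[i]; r.append(t[0]*e[1]-t[1]*e[0])
    for d,n,y,uv in pts:
        u,z=F[n](p); r+=list((proj(d,W(p,u,y,z))[0]-uv)*.7)
    for d,y,uv in ups: r+=list((proj(d,W(p,p[6],y,252))[0]-uv)*.7)
    return np.array(r)
o=least_squares(f,[.6985,-.047,.0876,170,48,-3,-10],x_scale=[.01,.01,.01,1,1,1,1],loss='soft_l1')
print(np.round(o.x,4)); print(np.round(f(o.x),1)); J=o.jac; print("sd~",np.round(np.sqrt(np.diag(np.linalg.inv(J.T@J)))*.5,4))
E
python3 fit1.py
```

```text
[ 6.961000e-01 -4.560000e-02  8.610000e-02  1.722772e+02  4.656240e+01
 -2.486600e+00 -1.944170e+01]
[-0.1  1.3  0.  -0.5  0.2 -1.  -0.4  0.4  0.2 -0.4  0.3 -1.   0.3  0.5
  0.5 -0.8  0.7  0.3 -0.1  0.4 -0.6 -0.3 -0.1 -0.5  0.2 -0.8  0.3  0.4
  0.6  0.3 -0.   0.1  0.1  0.  -0.9 -0.9  0.6 -0.3  0.4 -0.6 -0.3 -0.5
  0.5  0.2]
sd~ [7.0000e-04 4.0000e-04 3.1000e-03 5.7140e-01 5.2770e-01 8.6780e-01
 1.2404e+00]
```

Run:
```python
from h import *
s=st()
delta(s,[.4346,.3181,.23],Rt(-.2256,0))
```

```text
t 1.7 p [0.4505 0.0606 0.2797] rot [2.274 0.003 1.571] F [ 0.04 -0.2   0.25] T [-0.03  0.33  0.05] w 0.998 q [ 0.028 -0.883  2.497 -0.038  0.661  0.046]
shift [257.6, -47.6, 19.6] turn [0.8642, -0.0956, 0.2125]
```

>>> move_arm --motion '[[1,[258,-48,20],[0.864,-0.096,0.212]],[1,[258,-48,20],[0.864,-0.096,0.212]],[1,[258,-48,20],[0.864,-0.096,0.212]],[1,[258,-48,20],[0.864,-0.096,0.212]],[1,[258,-48,20],[0.864,-0.096,0.212]]]'

```text
time_s: 2.2
ee_pos: [0.4337, 0.2991, 0.235]
tool_rot: [2.97, -0.015, 1.397]
ft_force: [0.9, -0.5, 1.8]
width: 0.999
```

Run:
```python
from h import *
s=st()
delta(s,[.4346,.3181,.23],Rt(-.2256,0))
```

```text
t 2.2 p [0.4337 0.2991 0.235 ] rot [ 2.97  -0.015  1.397] F [ 0.88 -0.5   1.81] T [-0.06  0.11  0.01] w 0.999 q [ 0.551 -0.211  2.016 -0.11   1.2    0.758]
shift [18.7, -3.3, 4.8] turn [0.1709, -0.0194, 0.0504]
```

>>> move_arm --motion '[[1,[18.7,-3.3,4.8],[0.171,-0.019,0.05]],[1,[18.7,-3.3,4.8],[0.171,-0.019,0.05]],[1,[18.7,-3.3,4.8],[0.171,-0.019,0.05]],[1,[18.7,-3.3,4.8],[0.171,-0.019,0.05]],[1,[18.7,-3.3,4.8],[0.171,-0.019,0.05]]]'

```text
time_s: 2.7
ee_pos: [0.4356, 0.313, 0.2302]
tool_rot: [3.136, -0.002, 1.343]
ft_force: [-0.1, 0.2, -0.4]
width: 1.0
```

Run:
```python
from h import *
import pickle
s=st()
delta(s,[.4346,.3181,.144],Rt(-.2256,0))
d=cam("wrist"); d["s"]=s; pickle.dump(d,open("D2.pkl","wb")); save(d,"pics/wrist2.png")
```

```text
t 2.7 p [0.4356 0.313  0.2302] rot [ 3.136e+00 -2.000e-03  1.343e+00] F [-0.14  0.2  -0.41] T [-0.02 -0.05 -0.03] w 1.0 q [ 0.524 -0.114  1.934 -0.002  1.317  0.753]
shift [4.6, -2.6, 86.2] turn [0.0056, -0.0023, -0.0025]
```

View pics/wrist2.png

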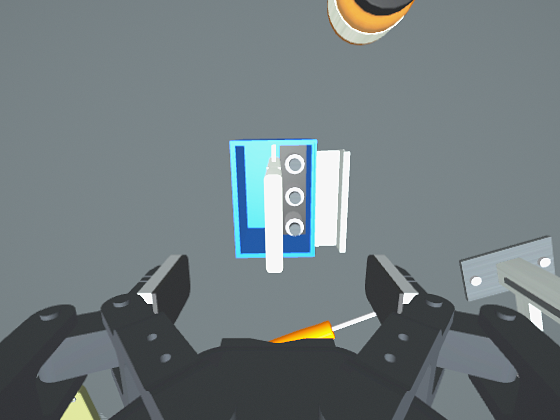

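Run:
```python
from crop import *
d=pickle.load(open('D2.pkl','rb')); crop(d,220,125,145,155,3.8,'pics/w2a.png')
```

```text
(no output)
```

View pics/w2a.png

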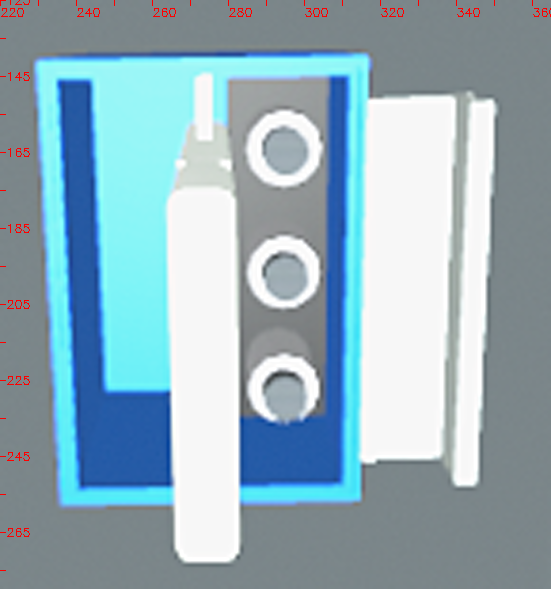

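```bash
cat > fit2.py <<'E'
import fit0
from fit0 import *
W2=pickle.load(open("D2.pkl","rb")); w=lambda a,b:(220+(a+.5)/3.8-.5,125+(b+.5)/3.8-.5)
add=[(W2,w(36,60),(-38,55,85)),(W2,w(369,56),(38,55,85)),(W2,w(60,505),(-38,-55,85)),(W2,w(360,500),(38,-55,85)),
(W2,w(202,186),(0,35,160)),(W2,w(207,562),(0,-35,160)),(W2,w(483,100),(61.5,45,99)),(W2,w(466,487),(61.5,-45,99))]
allc=cor+add
for name,c in (("wrist",add),("all",allc)):
    fit0.cor=c
    o=least_squares(fit0.f,[.43,.32,-.22],loss='soft_l1'); print(name,np.round(o.x,4)); print(np.round(fit0.f(o.x).reshape(-1,2)[-8:],1).tolist())
E
python3 fit2.py | tail -4
```

```text
wrist [ 0.4358  0.3176 -0.2148]
[[0.4, -0.2], [-0.2, -0.3], [0.3, -0.6], [-0.4, -0.4], [-0.0, 0.6], [0.3, 0.8], [-0.1, 0.4], [-0.4, -1.3]]
all [ 0.4357  0.3177 -0.2167]
[[0.3, -0.3], [-0.2, -0.2], [-0.0, -0.7], [-0.6, -0.3], [-0.2, 0.6], [-0.0, 0.8], [-0.1, 0.5], [-0.7, -1.1]]
```

Run:
```python
from h import *
s=st(); delta(s,[.4357,.3177,.144],Rt(-.216,0))
```

```text
t 2.75 p [0.4357 0.3129 0.2303] rot [ 3.136e+00 -3.000e-03  1.342e+00] F [-0.23 -0.54 -0.18] T [ 0.02 -0.04 -0.02] w 1.002 q [ 0.524 -0.114  1.933 -0.002  1.317  0.752]
shift [4.4, -1.5, 86.3] turn [0.0056, -0.0025, -0.0123]
```

>>> move_arm --motion '[[1,[4.4,-1.5,30],[0.005,-0.002,-0.012]],[1,[4.4,-1.5,60],[0.005,-0.002,-0.012]],[1,[4.4,-1.5,80],[0.005,-0.002,-0.012]],[1,[4.4,-1.5,86],[0.005,-0.002,-0.012]],[1,[4.4,-1.5,86],[0.005,-0.002,-0.012]]]'

```text
time_s: 3.25
ee_pos: [0.4357, 0.3176, 0.1434]
tool_rot: [-3.14, 0.001, 1.354]
ft_force: [-0.5, -0.5, -0.7]
width: 1.001
```

Run:
```python
from h import *
s=st(); delta(s,[.4357,.3177,.144],Rt(-.216,0))
```

```text
t 3.25 p [0.4357 0.3176 0.1434] rot [-3.140e+00  1.000e-03  1.354e+00] F [-0.46 -0.46 -0.7 ] T [ 0.02 -0.01  0.  ] w 1.001 q [ 0.53  -0.021  1.998  0.     1.166  0.747]
shift [0.1, -0.0, -0.6] turn [-0.0016, 0.0009, -0.0006]
```

>>> move_arm --motion '[[0,[0,0,0],[0,0,0]],[0,[0,0,0],[0,0,0]],[0,[0,0,0],[0,0,0]],[0,[0,0,0],[0,0,0]],[0,[0,0,0],[0,0,0]]]'

```text
time_s: 3.75
ee_pos: [0.4364, 0.3184, 0.1441]
tool_rot: [-3.141, -0.0, 1.355]
ft_force: [-0.7, 0.5, 1.2]
width: 0.144
```

>>> move_arm --motion '[[0,[0,0,0],[0,0,0]],[0,[0,0,0],[0,0,0]],[0,[0,0,0],[0,0,0]],[0,[0,0,-2],[0,0,0]],[0,[0,0,-4],[0,0,0]]]'

```text
time_s: 4.25
ee_pos: [0.4356, 0.3179, 0.1467]
tool_rot: [-3.139, 0.002, 1.355]
ft_force: [0.1, 0.1, -3.2]
width: 0.131
```

Run:
```python
from h import *
s=st()
```

```text
t 4.25 p [0.4356 0.3179 0.1467] rot [-3.139e+00  2.000e-03  1.355e+00] F [ 0.11  0.07 -3.15] T [0.03 0.   0.02] w 0.131 q [ 5.310e-01 -2.300e-02  1.995e+00  1.000e-03  1.173e+00  7.460e-01]
```

```bash
cat > plan.py <<'E'
import numpy as np, cv2, heapq
rack=[[(-3,42),(24,42),(24,47),(-3,47)],[(18,30),(24,30),(24,42),(18,42)],[(-3,-30),(0,-30),(0,47),(-3,47)],
[(0,-16),(2,-16),(11,0),(14.5,-2),(14.5,-10),(6,-22),(0,-22)],[(1,-77),(21,-77),(21,-47),(1,-47)]]
names=["roof","lip","web","cleat","bar"]
cad=[[(59,72),(64,72),(64,99),(59,99)],[(63.7,62.4),(67.2,64.4),(60.5,76),(57,74)],[(38,77),(59,77),(59,81),(38,81)],[(0,0),(38,0),(38,85),(0,85)],[(38,8),(47,8),(47,20),(38,20)]]
def dens(p,s=1.5):
    p=np.array(p,float);o=[]
    for a,b in zip(p,np.roll(p,-1,0)):
        n=max(1,int(np.ceil(np.linalg.norm(b-a)/s))); o+= [a+(b-a)*i/n for i in range(n)]
    return np.array(o)
cd=[dens(p) for p in cad]; rd=[dens(p) for p in rack]
def segd(P,poly):
    # signed distance (positive outside) of points P to convex polygon
    poly=np.array(poly,float); 
    A=poly;B=np.roll(poly,-1,0); d=B-A
    AP=P[:,None]-A[None]; t=np.clip((AP*d).sum(2)/(d*d).sum(1),0,1); dist=np.linalg.norm(AP-t[...,None]*d,axis=2).min(1)
    cr=d[None,:,0]*AP[...,1]-d[None,:,1]*AP[...,0]
    ins=(cr>0).all(1)|(cr<0).all(1)
    return np.where(ins,-dist,dist)
def tf(P,u,h,a):
    P=np.asarray(P,float); c,s=np.cos(a),np.sin(a)
    return np.stack([u-P[:,0]*c-P[:,1]*s, h-P[:,0]*s+P[:,1]*c],1)
# reference pose: (u,h) of underside centre
def clr(u,h,a,detail=False):
    m=1e9;w=None
    c,s=np.cos(a),np.sin(a)
    for j,rp in enumerate(rack):
        for i in range(len(cad)):
            v=segd(tf(cd[i],u,h,a),rp).min()
            Q=rd[j]; q=np.stack([-(Q[:,0]-u)*c-(Q[:,1]-h)*s, -(Q[:,0]-u)*s+(Q[:,1]-h)*c],1)
            v=min(v,segd(q,cad[i]).min())
            if v<m: m=v;w=(i,names[j])
    return (m,w) if detail else m
E
cat > plan2.py <<'E'
from plan import *
import itertools
# param by tongue-top point so grid is compact: tongue top (61.5,99) at (tu,th)
us=np.arange(0,61,1.5); hs=np.arange(0,41,1.); as_=np.radians(np.arange(0,34,2.))
G=np.zeros((len(us),len(hs),len(as_)))
for k,a in enumerate(as_):
    off=tf([(61.5,99)],0,0,a)[0]
    for i,u in enumerate(us):
        for j,h in enumerate(hs):
            G[i,j,k]=clr(u-off[0],h-off[1],a)
np.save("G.npy",G)
goal=(np.argmin(abs(us-7.5)),np.argmin(abs(hs-39)),0)
gp=max(((i,j,0) for i in range(3,7) for j in range(35,41)),key=lambda t:G[t]); print("upright best",us[gp[0]],hs[gp[1]],G[gp])
start=[(i,j,k) for i in [len(us)-1] for j in range(len(hs)) for k in range(len(as_)) if as_[k]>.3 and G[i,j,k]>5]
best={};pq=[];par={}
for s in start: heapq.heappush(pq,(-min(G[s],5),0,s,None))
while pq:
    c,l,s,p=heapq.heappop(pq)
    if s in par: continue
    par[s]=p;best[s]=-c
    if s==gp: break
    for d in itertools.product((-1,0,1),repeat=3):
        n=tuple(np.add(s,d))
        if any(x<0 or x>=m for x,m in zip(n,G.shape)) or n in par: continue
        if G[n]<=0.3: continue
        heapq.heappush(pq,(max(c,-min(G[n],5)),l+1,n,s))
path=[];s=gp
while s is not None: path.append(s); s=par[s]
for s in path[::-1]:
    a=as_[s[2]]; off=tf([(61.5,99)],0,0,a)[0]; u,h=us[s[0]]-off[0],hs[s[1]]-off[1]
    print("tu %.1f th %.0f a %.0f | u %.1f h %.1f clr"%(us[s[0]],hs[s[1]],np.degrees(a),u,h),round(G[s],1),clr(u,h,a,True)[1])
E
time python3 plan2.py; python3 -c "
from plan import *
for h in (-74,-73,-70,-62,-60,-59,-58): print(h,clr(68,h,0,True))"
```

```text
upright best 9.0 35.0 2.5
tu 60.0 th 0 a 18 | u 149.1 h -75.2 clr 43.1 (0, 'cleat')
tu 58.5 th 0 a 16 | u 144.9 h -78.2 clr 41.6 (0, 'cleat')
tu 57.0 th 0 a 14 | u 140.6 h -81.2 clr 40.1 (0, 'cleat')
tu 55.5 th 0 a 12 | u 136.2 h -84.1 clr 38.1 (1, 'bar')
tu 54.0 th 0 a 10 | u 131.8 h -86.8 clr 35.5 (1, 'bar')
tu 52.5 th 0 a 8 | u 127.2 h -89.5 clr 32.9 (1, 'bar')
tu 51.0 th 0 a 6 | u 122.5 h -92.0 clr 30.4 (1, 'bar')
tu 49.5 th 0 a 4 | u 117.8 h -94.5 clr 28.0 (1, 'bar')
tu 48.0 th 1 a 2 | u 112.9 h -95.8 clr 26.1 (1, 'bar')
tu 46.5 th 2 a 0 | u 108.0 h -97.0 clr 24.5 (1, 'bar')
tu 45.0 th 3 a 0 | u 106.5 h -96.0 clr 23.9 (1, 'bar')
tu 43.5 th 4 a 0 | u 105.0 h -95.0 clr 23.5 (1, 'bar')
tu 42.0 th 5 a 0 | u 103.5 h -94.0 clr 23.2 (1, 'bar')
tu 40.5 th 6 a 0 | u 102.0 h -93.0 clr 23.0 (1, 'bar')
tu 39.0 th 7 a 0 | u 100.5 h -92.0 clr 22.0 (0, 'cleat')
tu 37.5 th 8 a 0 | u 99.0 h -91.0 clr 20.5 (0, 'cleat')
tu 36.0 th 9 a 0 | u 97.5 h -90.0 clr 19.0 (0, 'cleat')
tu 34.5 th 10 a 0 | u 96.0 h -89.0 clr 17.5 (0, 'cleat')
tu 33.0 th 11 a 0 | u 94.5 h -88.0 clr 16.0 (0, 'cleat')
tu 31.5 th
[... 1696 characters left out ...]
10 | u 88.3 h -48.8 clr 2.7 (1, 'cleat')
tu 10.5 th 39 a 8 | u 85.2 h -50.5 clr 2.7 (0, 'roof')
tu 10.5 th 39 a 6 | u 82.0 h -53.0 clr 2.6 (1, 'cleat')
tu 9.0 th 39 a 4 | u 77.3 h -55.5 clr 2.8 (0, 'roof')
tu 7.5 th 38 a 2 | u 72.4 h -58.8 clr 3.0 (1, 'web')
tu 6.0 th 37 a 4 | u 74.3 h -57.5 clr 2.7 (1, 'web')
tu 7.5 th 36 a 2 | u 72.4 h -60.8 clr 3.0 (1, 'web')
tu 9.0 th 35 a 0 | u 70.5 h -64.0 clr 2.5 (4, 'bar')
-74 (np.float64(0.0), (1, 'cleat'))
-73 (np.float64(0.0), (4, 'bar'))
-70 (np.float64(0.0), (4, 'bar'))
-62 (np.float64(0.0), (4, 'bar'))
-60 (np.float64(0.0), (4, 'bar'))
-59 (np.float64(0.0), (4, 'bar'))
-58 (np.float64(0.0), (4, 'bar'))
real	1m56.638s
user	1m56.271s
sys	0m0.052s
```

```bash
cat >> h.py <<'E'
RK=dict(o=np.array([.6961,-.0456]),yaw=.0861,H=.1723,gz=.1440,gy=0.0,gx=0.0,gt=0.0)
import os,json
if os.path.exists("rk.json"):
    j=json.load(open("rk.json")); j["o"]=np.array(j["o"]); RK.update(j)
def tcp(u,h,a,y):
    """u,h,y mm, a deg -> TCP pos and tool R"""
    Rz=R.from_euler('z',RK["yaw"]); a=np.radians(a); Rot=Rz*R.from_euler('y',a)
    P=np.array([*RK["o"],0])+Rz.apply([-u/1000,y/1000,RK["H"]+h/1000])
    return P+Rot.apply([RK["gx"],RK["gy"],RK["gz"]]), Rt(RK["yaw"],a)
def where(s):
    """inverse: caddy u,h,a,y from tool pose"""
    Rm=toolR(s); base=Rt(0,0); Q=R.from_matrix(Rm@base.T); Rz=R.from_euler('z',RK["yaw"]); q=Rz.inv()*Q
    e=q.as_euler('ZYX'); P=Rz.inv().apply(s["ee_pos"]-Q.apply([RK["gx"],RK["gy"],RK["gz"]])-np.array([*RK["o"],0]))
    print("caddy u %.1f h %.1f y %.1f | yaw err %.4f tilt %.2f deg roll %.4f | rackF %s"%(-P[0]*1e3,(P[2]-RK["H"])*1e3,P[1]*1e3,e[0],np.degrees(e[1]),e[2],np.round(Rz.inv().apply(s["ft_force"]),2)))
E
python3 - <<'E'
from h import *
s=st(); where(s)
for a in ((150,0,0,92),(140,-25,26,92)):
    p,Rm=tcp(*a); print(np.round(p,3)); delta(s,p,Rm)
E
```

```text
t 4.25 p [0.4356 0.3179 0.1467] rot [-3.139e+00  2.000e-03  1.355e+00] F [ 0.11  0.07 -3.15] T [0.03 0.   0.02] w 0.131 q [ 5.310e-01 -2.300e-02  1.995e+00  1.000e-03  1.173e+00  7.460e-01]
caddy u 228.7 h -169.6 y 384.4 | yaw err -0.3023 tilt 0.16 deg roll -0.0016 | rackF [ 0.12  0.06 -3.15]
[0.539 0.033 0.316]
shift [-256.2, 161.3, -169.7] turn [-0.003, 0.0012, -0.3023]
[0.612 0.039 0.277]
shift [-234.4, 231.2, -130.3] turn [0.4473, -0.0674, -0.2973]
```

>>> move_arm --motion '[[0,[0,0,-10],[0,0,0]],[0,[0,0,-25],[0,0,0]],[0,[0,0,-45],[0,0,0]],[0,[0,0,-70],[0,0,0]],[0,[0,0,-100],[0,0,0]]]'

```text
time_s: 4.75
ee_pos: [0.4361, 0.318, 0.249]
tool_rot: [-3.14, 0.001, 1.355]
ft_force: [0.4, 0.3, -3.2]
width: 0.128
```

Run:
```python
from h import *
s=st(); where(s)
for a in ((145,-20,0,92),):
    p,Rm=tcp(*a); print(np.round(p,3)); delta(s,p,Rm)
```

```text
t 4.75 p [0.4361 0.318  0.249 ] rot [-3.140e+00  1.000e-03  1.355e+00] F [ 0.38  0.27 -3.2 ] T [ 0.01  0.01 -0.02] w 0.128 q [ 5.300e-01 -1.160e-01  1.903e+00  1.000e-03  1.356e+00  7.460e-01]
caddy u 228.1 h -67.3 y 384.6 | yaw err -0.3024 tilt 0.10 deg roll -0.0007 | rackF [ 0.4   0.24 -3.2 ]
[0.544 0.034 0.296]
shift [-254.7, 166.1, -47.4] turn [-0.0018, 0.0004, -0.3024]
```

>>> move_arm --motion '[[0,[-40,26,-30],[0,0,-0.06]],[0,[-90,58,-47],[0,0,-0.12]],[0,[-135,88,-47],[0,0,-0.18]],[0,[-177,115,-47],[0,0,-0.24]],[0,[-217,141,-47],[0,0,-0.302]]]'

```text
time_s: 5.25
ee_pos: [0.5216, 0.092, 0.2968]
tool_rot: [3.139, -0.0, 1.66]
ft_force: [0.4, 0.8, -3.4]
width: 0.136
```

Run:
```python
from h import *
s=st(); where(s)
for a in ((145,-5,26,92),):
    p,Rm=tcp(*a); print(np.round(p,3)); delta(s,p,Rm)
```

```text
t 5.25 p [0.5216 0.092  0.2968] rot [ 3.139 -0.     1.66 ] F [ 0.36  0.81 -3.37] T [ 0.02 -0.01 -0.  ] w 0.136 q [ 0.073 -0.169  1.87   0.     1.438 -0.016]
caddy u 161.7 h -19.5 y 152.1 | yaw err 0.0026 tilt -0.12 deg roll 0.0002 | rackF [ 0.43  0.78 -3.37]
[0.607 0.039 0.297]
shift [-60.3, 80.0, 0.2] turn [0.4559, 0.0004, 0.0026]
```

>>> move_arm --motion '[[0,[-20,16,0],[0.09,0,0.003]],[0,[-40,34,0],[0.19,0,0.003]],[0,[-55,52,0],[0.29,0,0.003]],[0,[-60,68,0],[0.38,0,0.003]],[0,[-60,80,0],[0.456,0,0.003]]]'

```text
time_s: 5.75
ee_pos: [0.6076, 0.0397, 0.2955]
tool_rot: [-2.684, 0.001, 1.652]
ft_force: [-0.0, 0.4, -3.6]
width: 0.131
```

Run:
```python
from h import *
from crop import crop
import pickle
s=st(); where(s)
D={n:cam(n) for n in("scene","side","wrist")}; D["s"]=s; pickle.dump(D,open("D3.pkl","wb"))
crop(D["side"],220,90,160,160,3.7,"pics/side3.png"); crop(D["scene"],200,130,200,150,3.8,"pics/scene3.png"); save(D["wrist"],"pics/wrist3.png")
```

```text
t 5.75 p [0.6076 0.0397 0.2955] rot [-2.684e+00  1.000e-03  1.652e+00] F [-0.01  0.4  -3.56] T [ 0.04 -0.51  0.03] w 0.131 q [-0.006  0.266  1.464 -0.041  1.867 -0.09 ]
caddy u 144.4 h -6.0 y 92.8 | yaw err -0.0054 tilt 26.21 deg roll -0.0011 | rackF [ 0.03  0.4  -3.56]
```

View pics/side3.png

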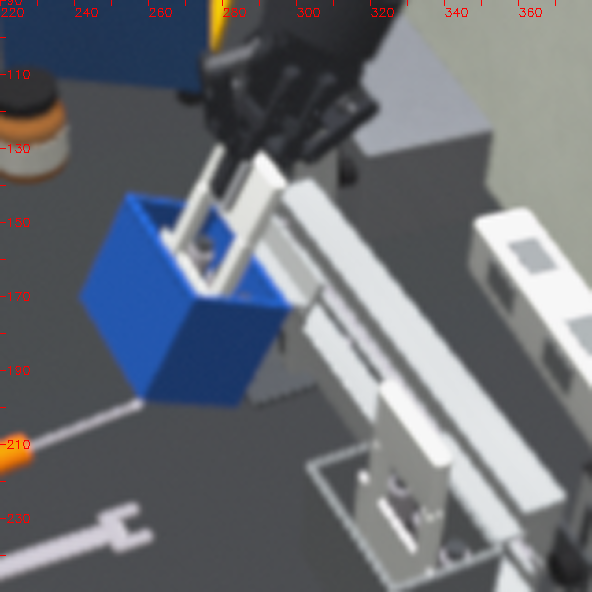

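View pics/scene3.png

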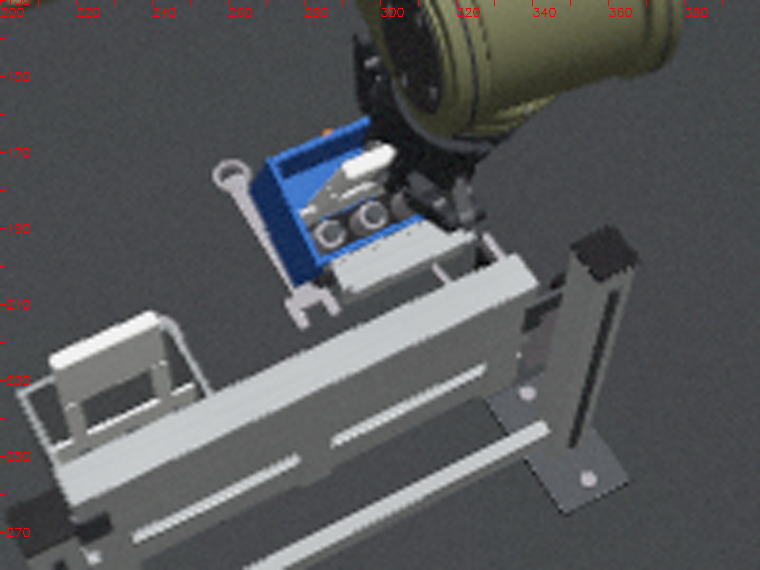

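View pics/wrist3.png

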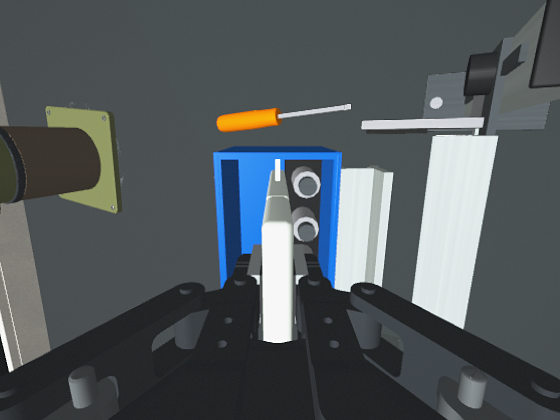

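Run:
```python
from h import *
import pickle
D=pickle.load(open("D3.pkl","rb")); s=D["s"]
Rm=toolR(s); Q=R.from_matrix(Rm@Rt(0,0).T)
def cw(P): return s["ee_pos"]+Q.apply(np.array(P)/1000-[0,0,RK["gz"]])
for n in("wrist","side","scene"):
    im=cv2.cvtColor(D[n]["image"],cv2.COLOR_RGB2BGR)
    sc=2; im=cv2.resize(im,None,fx=sc,fy=sc,interpolation=cv2.INTER_CUBIC)
    def L(pts,col):
        q=proj(D[n],pts); 
        for a,b in zip(q[:-1],q[1:]): cv2.line(im,tuple(int(round((v+.5)*sc)) for v in a),tuple(int(round((v+.5)*sc)) for v in b),col,1)
    L([cw(p) for p in((-38,-55,85),(38,-55,85),(38,55,85),(-38,55,85),(-38,-55,85))],(0,0,255))
    L([cw(p) for p in((-38,-55,0),(38,-55,0),(38,55,0),(-38,55,0),(-38,-55,0))],(0,0,255))
    L([cw(p) for p in((59,-45,99),(64,-45,99),(64,45,99),(59,45,99),(59,-45,99))],(0,255,0))
    L([cw(p) for p in((-6,-35,160),(6,-35,160),(6,35,160),(-6,35,160),(-6,-35,160))],(0,255,255))
    def W(u,y,h): return np.array([*RK["o"],0])+R.from_euler('z',RK["yaw"]).apply([-u/1000,y/1000,RK["H"]+h/1000])
    for u,h,c in((24,46.6,(255,0,255)),(-2.5,46.6,(255,0,255)),(24,30,(255,255,0)),(11,0,(0,128,255)),(14.5,-2,(0,128,255)),(21,-47,(255,128,0))): L([W(u,y,h) for y in range(156,-50,-20)],c)
    x0,y0,w,h={"wrist":(200,100,300,220),"side":(220,100,160,140),"scene":(240,150,130,120)}[n]
    im=im[y0*sc:(y0+h)*sc,x0*sc:(x0+w)*sc]; k=min(780/im.shape[1],590/im.shape[0]); im=cv2.resize(im,None,fx=k,fy=k)
    cv2.imwrite(f"pics/ov3_{n}.png",im)
```

```text
(no output)
```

View pics/ov3_wrist.png

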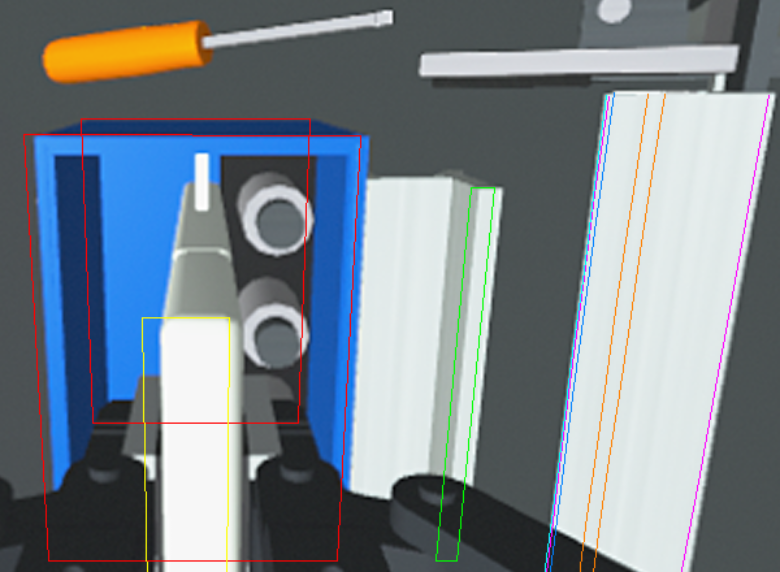

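View pics/ov3_side.png

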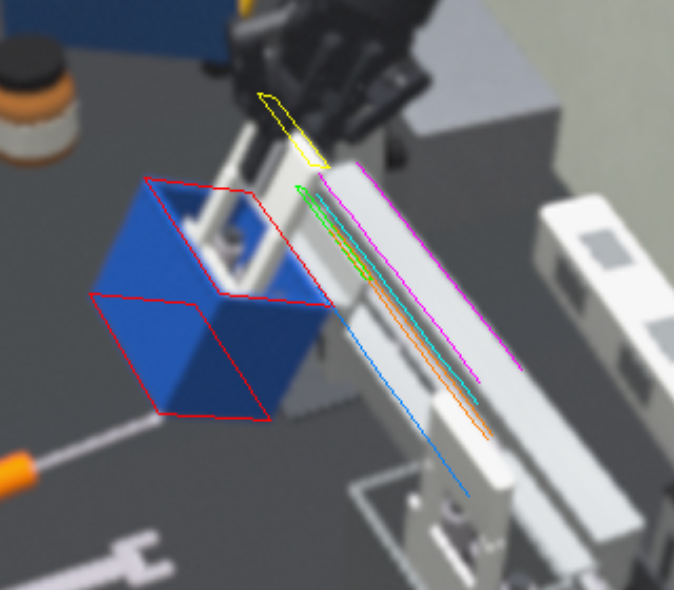

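View pics/ov3_scene.png

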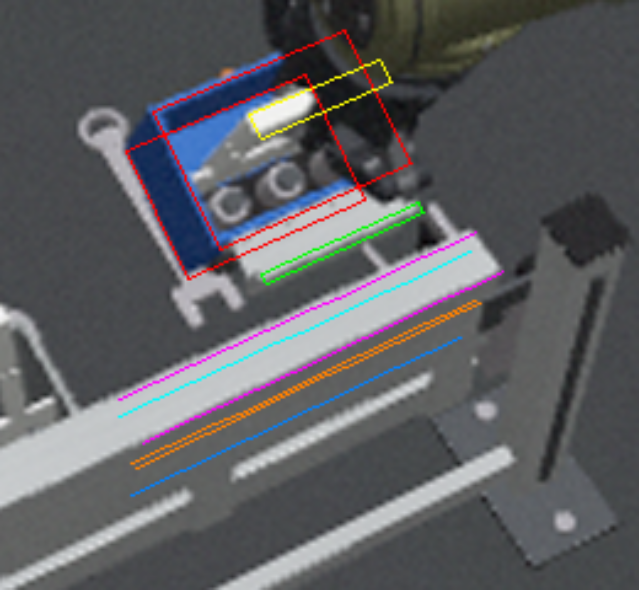

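```bash
cat > go.py <<'E'
import sys
from h import *
s=st(); where(s)
for a in sys.argv[1:]:
    v=[float(x) for x in a.split(",")]; p,Rm=tcp(*v); print(a,end=" "); delta(s,p,Rm)
E
python3 go.py 144,-37,26,92 112,-37,26,92; python3 -c "
from plan import *
for v in ((144,-37),(130,-37),(124,-37),(118,-37),(112,-37),(109,-37),(108,-32),(107,-28),(106,-26),(106,-24)): print(v,clr(*v,np.radians(26),True))"
```

```text
t 5.9 p [0.607  0.0408 0.2938] rot [-2.685  0.     1.654] F [-0.12 -0.56 -2.54] T [ 0.07 -0.51  0.02] w 0.136 q [-0.005  0.265  1.468 -0.041  1.863 -0.09 ]
caddy u 144.9 h -7.8 y 93.9 | yaw err -0.0036 tilt 26.16 deg roll -0.0004 | rackF [-0.17 -0.55 -2.54]
144,-37,26,92 shift [-1.7, 13.3, 25.8] turn [-0.0028, -0.0011, -0.0032]
112,-37,26,92 shift [-1.6, 42.0, 11.7] turn [-0.0028, -0.0011, -0.0032]
(144, -37) (np.float64(20.0223409668973), (0, 'lip'))
(130, -37) (np.float64(7.918199774072636), (0, 'lip'))
(124, -37) (np.float64(5.056315780951934), (0, 'lip'))
(118, -37) (np.float64(3.883287076938032), (0, 'lip'))
(112, -37) (np.float64(4.579642204477061), (0, 'lip'))
(109, -37) (np.float64(5.593047237653579), (0, 'cleat'))
(108, -32) (np.float64(4.869938235479388), (1, 'cleat'))
(107, -28) (np.float64(4.432856393140625), (0, 'lip'))
(106, -26) (np.float64(4.454908145861637), (0, 'lip'))
(106, -24) (np.float64(2.883287076938032), (0, 'roof'))
```

>>> move_arm --motion '[[0,[-1.6,6,12],[0,0,-0.003]],[0,[-1.6,13,26.5],[0,0,-0.003]],[0,[-1.6,22,22.3],[0,0,-0.003]],[0,[-1.6,29,19],[0,0,-0.003]],[0,[-1.6,29,19],[0,0,-0.003]]]'

```text
time_s: 6.4
ee_pos: [0.6244, 0.0408, 0.2648]
tool_rot: [-2.686, -0.001, 1.657]
ft_force: [-0.1, -0.0, -3.2]
width: 0.134
```

```bash
python3 go.py 118,-38,26,92 110,-38,26,92
```

```text
t 6.4 p [0.6244 0.0408 0.2648] rot [-2.686e+00 -1.000e-03  1.657e+00] F [-0.05 -0.03 -3.17] T [ 0.04 -0.53  0.03] w 0.134 q [-0.005  0.318  1.452 -0.04   1.825 -0.092]
caddy u 127.4 h -36.7 y 92.4 | yaw err -0.0000 tilt 26.12 deg roll 0.0008 | rackF [-0.06 -0.03 -3.17]
118,-38,26,92 shift [-0.3, 8.7, -3.0] turn [-0.0021, -0.0008, -0.0]
110,-38,26,92 shift [-0.2, 15.9, -6.5] turn [-0.0021, -0.0008, -0.0]
```

>>> move_arm --motion '[[0,[0,2,0.2],[0,0,0]],[0,[0,4,-0.8],[0,0,0]],[0,[0,6,-1.8],[0,0,0]],[0,[0,8,-2.7],[0,0,0]],[0,[0,8.7,-3],[0,0,0]]]'

```text
time_s: 6.9
ee_pos: [0.6329, 0.0415, 0.2634]
tool_rot: [-2.685, -0.001, 1.656]
ft_force: [0.6, -0.0, -3.1]
width: 0.131
```

```bash
python3 go.py 118,-38,26,92 114,-38,26,92 109,-38,26,92;  python3 - <<'E'
from h import *
from crop import crop
import pickle
D={n:cam(n) for n in("scene","side","wrist")}; pickle.dump(D,open("D4.pkl","wb"))
crop(D["side"],250,110,110,110,5.3,"pics/side4.png"); crop(D["wrist"],300,100,220,170,3.6,"pics/wrist4.png")
E
```

```text
t 6.9 p [0.6329 0.0415 0.2634] rot [-2.685e+00 -1.000e-03  1.656e+00] F [ 0.55 -0.03 -3.09] T [ 0.04 -0.56  0.  ] w 0.131 q [-0.004  0.338  1.43  -0.04   1.829 -0.091]
caddy u 119.0 h -38.2 y 92.4 | yaw err -0.0001 tilt 26.18 deg roll 0.0009 | rackF [ 0.55 -0.08 -3.09]
118,-38,26,92 shift [-0.2, 0.4, -0.6] turn [-0.0032, -0.001, -0.0001]
114,-38,26,92 shift [-0.2, 4.0, -2.4] turn [-0.0032, -0.001, -0.0001]
109,-38,26,92 shift [-0.2, 8.5, -4.6] turn [-0.0032, -0.001, -0.0001]
```

View pics/side4.png

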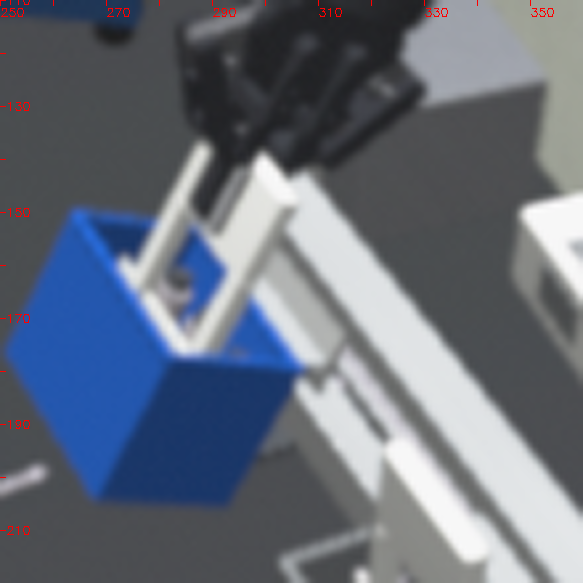

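View pics/wrist4.png

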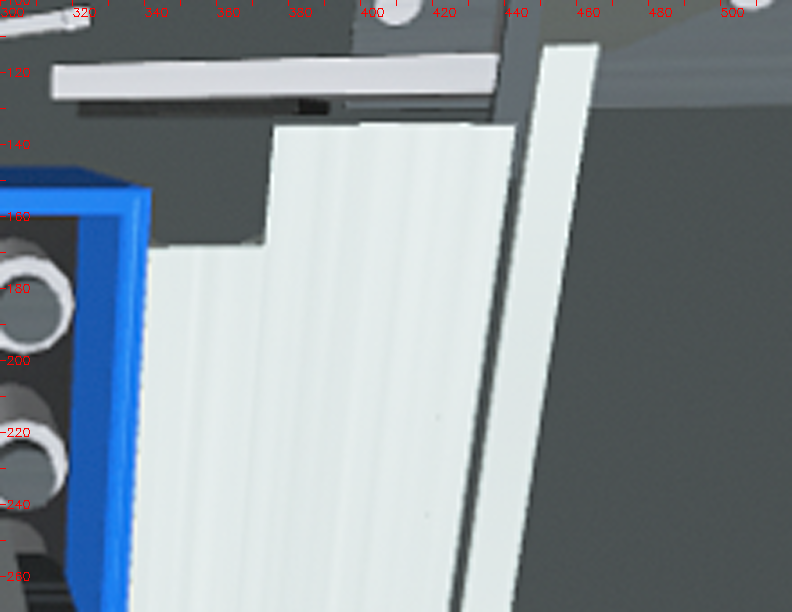

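>>> move_arm --motion '[[0,[0,1,-0.8],[0,0,0]],[0,[0,2,-1.4],[0,0,0]],[0,[0,3,-1.9],[0,0,0]],[0,[0,4,-2.4],[0,0,0]],[0,[0,4.5,-2.6],[0,0,0]]]'

```text
time_s: 7.55
ee_pos: [0.6379, 0.0419, 0.2636]
tool_rot: [-2.684, -0.001, 1.656]
ft_force: [-0.9, 0.2, -2.9]
width: 0.132
```

```bash
python3 go.py 109,-38,26,92 107,-30,26,92
```

```text
t 7.55 p [0.6379 0.0419 0.2636] rot [-2.684e+00 -1.000e-03  1.656e+00] F [-0.93  0.25 -2.85] T [ 0.07 -0.56  0.01] w 0.132 q [-0.003  0.349  1.416 -0.04   1.832 -0.09 ]
caddy u 114.0 h -37.9 y 92.4 | yaw err -0.0001 tilt 26.20 deg roll 0.0009 | rackF [-0.9   0.33 -2.85]
109,-38,26,92 shift [-0.2, 4.1, -2.1] turn [-0.0034, -0.001, -0.0001]
107,-30,26,92 shift [-0.2, 2.3, -10.2] turn [-0.0034, -0.001, -0.0001]
```

>>> move_arm --motion '[[0,[0,1,-0.5],[0,0,0]],[0,[0,2,-1],[0,0,0]],[0,[0,3,-1.5],[0,0,0]],[0,[0,4,-2],[0,0,0]],[0,[0,4,-2],[0,0,0]]]'

```text
time_s: 8.05
ee_pos: [0.6424, 0.0423, 0.2636]
tool_rot: [-2.684, -0.001, 1.656]
ft_force: [0.5, -0.8, -3.1]
width: 0.133
```

```bash
python3 go.py 109,-38,26,92 107,-30,26,92
```

```text
t 8.05 p [0.6424 0.0423 0.2636] rot [-2.684e+00 -1.000e-03  1.656e+00] F [ 0.53 -0.75 -3.1 ] T [ 0.02 -0.54  0.01] w 0.133 q [-0.003  0.358  1.404 -0.04   1.835 -0.09 ]
caddy u 109.5 h -37.9 y 92.4 | yaw err -0.0000 tilt 26.19 deg roll 0.0010 | rackF [ 0.46 -0.8  -3.1 ]
109,-38,26,92 shift [-0.2, 0.0, -0.1] turn [-0.0033, -0.001, -0.0]
107,-30,26,92 shift [-0.2, -1.7, -8.2] turn [-0.0033, -0.001, -0.0]
```

>>> move_arm --motion '[[0,[0,-0.3,-1.6],[0,0,0]],[0,[0,-0.6,-3.2],[0,0,0]],[0,[0,-0.9,-4.8],[0,0,0]],[0,[0,-1.3,-6.4],[0,0,0]],[0,[0,-1.7,-8.2],[0,0,0]]]'

```text
time_s: 8.55
ee_pos: [0.6444, 0.0425, 0.272]
tool_rot: [-2.684, -0.001, 1.656]
ft_force: [-0.7, 0.5, -3.8]
width: 0.131
```

```bash
python3 go.py 107,-28,26,92 106.5,-25,26,92; python3 -c "
from plan import *
for h in (-30,-28,-26,-24,-22,-21,-20): print(h,clr(107,h,np.radians(26),True))"
```

```text
t 8.55 p [0.6444 0.0425 0.272 ] rot [-2.684e+00 -1.000e-03  1.656e+00] F [-0.75  0.5  -3.84] T [ 0.05 -0.55 -0.05] w 0.131 q [-0.002  0.358  1.391 -0.04   1.848 -0.09 ]
caddy u 107.5 h -29.5 y 92.4 | yaw err -0.0001 tilt 26.19 deg roll 0.0009 | rackF [-0.7   0.56 -3.84]
107,-28,26,92 shift [-0.2, -0.7, -1.6] turn [-0.0034, -0.001, -0.0001]
106.5,-25,26,92 shift [-0.2, -1.6, -4.5] turn [-0.0034, -0.001, -0.0001]
-30 (np.float64(3.8930739251943143), (1, 'cleat'))
-28 (np.float64(4.432856393140625), (0, 'lip'))
-26 (np.float64(3.5561140995624783), (0, 'lip'))
-24 (np.float64(2.6793718059843172), (0, 'lip'))
-22 (np.float64(0.8832870769380321), (0, 'roof'))
-21 (np.float64(-0.1167129230619679), (0, 'roof'))
-20 (np.float64(-1.116712923061968), (0, 'roof'))
```

>>> move_arm --motion '[[0,[0,-0.2,-0.7],[0,0,0]],[0,[0,-0.4,-1.4],[0,0,0]],[0,[0,-0.7,-2.1],[0,0,0]],[0,[0,-1,-2.8],[0,0,0]],[0,[0,-1.3,-3.4],[0,0,0]]]'

```text
time_s: 9.05
ee_pos: [0.6447, 0.0425, 0.2755]
tool_rot: [-2.684, -0.001, 1.656]
ft_force: [-0.1, 0.5, -3.2]
width: 0.132
```

>>> move_arm --motion '[[0,[0,-0.1,-0.2],[0,0,0]],[0,[0,-0.2,-0.4],[0,0,0]],[0,[0,-0.3,-0.6],[0,0,0]],[0,[0,-0.4,-0.8],[0,0,0]],[0,[0,-0.5,-1.0],[0,0,0]]]'

```text
time_s: 9.55
ee_pos: [0.6447, 0.0425, 0.2766]
tool_rot: [-2.684, -0.001, 1.656]
ft_force: [0.5, -0.4, -4.0]
width: 0.128
```

```bash
python3 go.py 107,-26,26,92
```

```text
t 9.55 p [0.6447 0.0425 0.2766] rot [-2.684e+00 -1.000e-03  1.656e+00] F [ 0.47 -0.36 -3.97] T [ 0.07 -0.52 -0.03] w 0.128 q [-0.002  0.356  1.385 -0.04   1.856 -0.091]
caddy u 107.2 h -25.0 y 92.4 | yaw err -0.0001 tilt 26.20 deg roll 0.0010 | rackF [ 0.44 -0.4  -3.97]
107,-26,26,92 shift [-0.2, 0.2, 0.8] turn [-0.0035, -0.001, -0.0]
```

>>> move_arm --motion '[[0,[0,-0.1,-0.2],[0,0,0]],[0,[0,-0.2,-0.4],[0,0,0]],[0,[0,-0.3,-0.6],[0,0,0]],[0,[0,-0.4,-0.8],[0,0,0]],[0,[0,-0.4,-0.8],[0,0,0]]]'

```text
time_s: 10.05
ee_pos: [0.6447, 0.0425, 0.2775]
tool_rot: [-2.684, -0.001, 1.656]
ft_force: [0.5, -0.2, -3.9]
width: 0.132
```

>>> move_arm --motion '[[0,[0,-0.1,-0.2],[0,0,0]],[0,[0,-0.2,-0.4],[0,0,0]],[0,[0,-0.3,-0.6],[0,0,0]],[0,[0,-0.4,-0.8],[0,0,0]],[0,[0,-0.4,-0.8],[0,0,0]]]'

```text
time_s: 10.55
ee_pos: [0.6447, 0.0425, 0.2784]
tool_rot: [-2.684, -0.001, 1.656]
ft_force: [-0.3, -0.7, -3.3]
width: 0.13
```

>>> move_arm --motion '[[0,[0,-0.1,-0.2],[0,0,0]],[0,[0,-0.2,-0.4],[0,0,0]],[0,[0,-0.3,-0.6],[0,0,0]],[0,[0,-0.4,-0.8],[0,0,0]],[0,[0,-0.4,-0.8],[0,0,0]]]'

```text
time_s: 11.05
ee_pos: [0.6447, 0.0425, 0.2793]
tool_rot: [-2.684, -0.001, 1.656]
ft_force: [-0.3, 0.0, -2.8]
width: 0.133
```

>>> move_arm --motion '[[0,[0,-0.1,-0.2],[0,0,0]],[0,[0,-0.2,-0.4],[0,0,0]],[0,[0,-0.2,-0.5],[0,0,0]],[0,[0,-0.2,-0.5],[0,0,0]],[0,[0,-0.2,-0.5],[0,0,0]]]'

```text
time_s: 11.55
ee_pos: [0.6447, 0.0425, 0.2798]
tool_rot: [-2.684, -0.001, 1.656]
ft_force: [0.2, -1.1, -3.3]
width: 0.135
```

>>> move_arm --motion '[[0,[0,-0.1,-0.2],[0,0,0]],[0,[0,-0.2,-0.4],[0,0,0]],[0,[0,-0.2,-0.5],[0,0,0]],[0,[0,-0.2,-0.5],[0,0,0]],[0,[0,-0.2,-0.5],[0,0,0]]]'

```text
time_s: 12.05
ee_pos: [0.6447, 0.0425, 0.2801]
tool_rot: [-2.684, -0.001, 1.656]
ft_force: [0.3, -0.2, -4.7]
width: 0.134
```

>>> move_arm --motion '[[0,[0,-0.1,-0.2],[0,0,0]],[0,[0,-0.2,-0.4],[0,0,0]],[0,[0,-0.2,-0.5],[0,0,0]],[0,[0,-0.2,-0.5],[0,0,0]],[0,[0,-0.2,-0.5],[0,0,0]]]'

```text
time_s: 12.55
ee_pos: [0.6447, 0.0426, 0.2802]
tool_rot: [-2.684, -0.001, 1.656]
ft_force: [1.4, 0.3, -8.3]
width: 0.134
```

>>> move_arm --motion '[[0,[0,0.3,0.6],[0,0,0]],[0,[0,0.6,1.2],[0,0,0]],[0,[0,0.9,1.8],[0,0,0]],[0,[0,1.2,2.4],[0,0,0]],[0,[0,1.2,2.4],[0,0,0]]]'

```text
time_s: 13.05
ee_pos: [0.6449, 0.0425, 0.2787]
tool_rot: [-2.685, -0.001, 1.656]
ft_force: [0.5, -0.3, -3.1]
width: 0.136
```

```bash
echo '{"o":[0.6961,-0.0456],"H":0.1718}' > rk.json; python3 go.py 106,-26,26,92; python3 -c "
from plan import *
a=np.radians(26.2)
h=min((abs(clr(107.2,h,a)),h) for h in np.arange(-24,-20,.1)); print(h)
for u in (107,106,105,104,103,102,101,100): print(u,clr(u,-24.5,a,True))"
```

```text
t 13.05 p [0.6449 0.0425 0.2787] rot [-2.685e+00 -1.000e-03  1.656e+00] F [ 0.52 -0.31 -3.12] T [ 0.07 -0.53  0.01] w 0.136 q [-0.002  0.355  1.383 -0.04   1.858 -0.091]
caddy u 106.9 h -22.4 y 92.3 | yaw err -0.0002 tilt 26.16 deg roll 0.0008 | rackF [ 0.49 -0.35 -3.12]
106,-26,26,92 shift [-0.2, 2.0, 2.8] turn [-0.0028, -0.0009, -0.0001]
(np.float64(0.020266716954395747), np.float64(-20.799999999999955))
107 (np.float64(3.2060740761348754), (0, 'lip'))
106 (np.float64(3.720266716954441), (0, 'roof'))
105 (np.float64(3.6625552233822702), (2, 'lip'))
104 (np.float64(2.8663849144602054), (0, 'web'))
103 (np.float64(1.8663849144602054), (0, 'web'))
102 (np.float64(0.8663849144602054), (0, 'web'))
101 (np.float64(-0.13361508553979462), (0, 'web'))
100 (np.float64(-1.1336150855397946), (0, 'web'))
```

```bash
echo '{"o":[0.6961,-0.0456],"H":0.1715}' > rk.json; python3 go.py 104,-24.5,26.2,92
```

```text
t 13.05 p [0.6449 0.0425 0.2787] rot [-2.685e+00 -1.000e-03  1.656e+00] F [ 0.52 -0.31 -3.12] T [ 0.07 -0.53  0.01] w 0.136 q [-0.002  0.355  1.383 -0.04   1.858 -0.091]
caddy u 106.9 h -22.1 y 92.3 | yaw err -0.0002 tilt 26.16 deg roll 0.0008 | rackF [ 0.49 -0.35 -3.12]
104,-24.5,26.2,92 shift [-0.2, 3.8, 0.9] turn [0.0007, -0.0009, -0.0001]
```

Inward 1 mm in tool axes at this tilt is about (0, 0.9, −0.44).

>>> move_arm --motion '[[0,[0,1.0,2.0],[0,0,0]],[0,[0,2,1.7],[0,0,0]],[0,[0,3,1.3],[0,0,0]],[0,[0,3.8,0.9],[0,0,0]],[0,[0,3.8,0.9],[0,0,0]]]'

```text
time_s: 13.55
ee_pos: [0.648, 0.0428, 0.2757]
tool_rot: [-2.684, -0.001, 1.656]
ft_force: [-0.5, 0.5, -3.9]
width: 0.134
```

>>> move_arm --motion '[[0,[0,0.3,-0.1],[0,0,0]],[0,[0,0.5,-0.2],[0,0,0]],[0,[0,0.7,-0.3],[0,0,0]],[0,[0,0.9,-0.4],[0,0,0]],[0,[0,0.9,-0.4],[0,0,0]]]'

```text
time_s: 14.05
ee_pos: [0.6488, 0.0429, 0.2756]
tool_rot: [-2.684, -0.001, 1.656]
ft_force: [-0.5, 0.5, -3.7]
width: 0.135
```

```bash
python3 go.py 104,-24.5,26.2,92
```

```text
t 14.05 p [0.6488 0.0429 0.2756] rot [-2.684e+00 -1.000e-03  1.656e+00] F [-0.54  0.53 -3.73] T [ 0.04 -0.52  0.02] w 0.135 q [-0.002  0.366  1.375 -0.039  1.857 -0.09 ]
caddy u 103.1 h -25.1 y 92.4 | yaw err -0.0001 tilt 26.19 deg roll 0.0009 | rackF [-0.49  0.58 -3.73]
104,-24.5,26.2,92 shift [-0.2, -1.1, -0.1] turn [0.0001, -0.0009, -0.0001]
```

>>> move_arm --motion '[[0,[0,0.2,-0.1],[0,0,0]],[0,[0,0.4,-0.3],[0,0,0]],[0,[0,0.6,-0.4],[0,0,0]],[0,[0,0.7,-0.4],[0,0,0]],[0,[0,0.7,-0.4],[0,0,0]]]'

```text
time_s: 14.55
ee_pos: [0.6494, 0.0429, 0.2757]
tool_rot: [-2.684, -0.001, 1.656]
ft_force: [-1.4, -0.1, -2.3]
width: 0.129
```

>>> move_arm --motion '[[0,[0,0.2,-0.1],[0,0,0]],[0,[0,0.4,-0.2],[0,0,0]],[0,[0,0.5,-0.2],[0,0,0]],[0,[0,0.5,-0.2],[0,0,0]],[0,[0,0.5,-0.2],[0,0,0]]]'

```text
time_s: 15.05
ee_pos: [0.6498, 0.0429, 0.2758]
tool_rot: [-2.683, -0.001, 1.656]
ft_force: [-4.1, -0.5, -1.6]
width: 0.133
```

>>> move_arm --motion '[[0,[0,0.2,-0.1],[0,0,0]],[0,[0,0.4,-0.2],[0,0,0]],[0,[0,0.5,-0.2],[0,0,0]],[0,[0,0.5,-0.2],[0,0,0]],[0,[0,0.5,-0.2],[0,0,0]]]'

```text
time_s: 15.55
ee_pos: [0.6499, 0.043, 0.2758]
tool_rot: [-2.682, -0.001, 1.656]
ft_force: [-6.4, -2.2, -0.4]
width: 0.131
```

```bash
python3 go.py
python3 - <<'E'
from plan import *
a=np.radians(26.25)
for u,h in ((102.5,-25.1),(102,-25.1),(101.5,-25)):
    for j,rp in enumerate(rack):
        print(u,names[j],[round(float(min(segd(tf(cd[i],u,h,a),rp).min(),9)),1) for i in range(5)])
E
```

```text
t 15.55 p [0.6499 0.043  0.2758] rot [-2.682e+00 -1.000e-03  1.656e+00] F [-6.38 -2.15 -0.43] T [-0.01  0.82  0.13] w 0.131 q [-0.002  0.369  1.37  -0.04   1.86  -0.09 ]
caddy u 102.3 h -24.7 y 92.3 | yaw err -0.0001 tilt 26.34 deg roll 0.0009 | rackF [-6.54 -1.6  -0.43]
102.5 roof [4.4, 9.0, 9.0, 9.0, 9.0]
102.5 lip [7.6, 9.0, 3.2, 6.8, 9.0]
102.5 web [1.3, 9.0, 9.0, 9.0, 9.0]
102.5 cleat [9.0, 3.9, 9.0, 9.0, 9.0]
102.5 bar [9.0, 9.0, 9.0, 9.0, 9.0]
102 roof [4.4, 9.0, 9.0, 9.0, 9.0]
102 lip [8.0, 9.0, 2.9, 6.3, 9.0]
102 web [0.8, 9.0, 9.0, 9.0, 9.0]
102 cleat [9.0, 3.7, 9.0, 9.0, 9.0]
102 bar [9.0, 9.0, 9.0, 9.0, 9.0]
101.5 roof [4.3, 9.0, 9.0, 9.0, 9.0]
101.5 lip [8.5, 9.0, 2.6, 5.8, 9.0]
101.5 web [0.3, 9.0, 9.0, 9.0, 9.0]
101.5 cleat [9.0, 3.5, 9.0, 9.0, 9.0]
101.5 bar [9.0, 9.0, 9.0, 9.0, 9.0]
```

>>> move_arm --motion '[[0,[0,-0.8,0.4],[0,0,0]],[0,[0,-1.6,0.8],[0,0,0]],[0,[0,-2.4,1.2],[0,0,0]],[0,[0,-3.2,1.6],[0,0,0]],[0,[0,-3.6,1.8],[0,0,0]]]'

```text
time_s: 16.05
ee_pos: [0.6469, 0.0427, 0.2754]
tool_rot: [-2.685, -0.001, 1.656]
ft_force: [0.9, 0.3, -2.1]
width: 0.131
```

```bash
echo '{"o":[0.6946,-0.0456],"H":0.1715}' > rk.json; python3 go.py
python3 - <<'E'
from plan import *
from scipy.optimize import minimize
tu,th=8,35
for ad in (26,24,22,20,18,16,14,12,10,8,6,5,4,3,2,1,0):
    a=np.radians(ad); off=tf([(61.5,99)],0,0,a)[0]
    best=max(((clr(U-off[0],T-off[1],a),U,T) for U in np.arange(tu-2,tu+2.1,.5) for T in np.arange(th-1.5,th+1.6,.5)))
    c,tu,th=best; u,h=tu-off[0],th-off[1]
    print(ad,"tu %.1f th %.1f u %.1f h %.1f clr %.1f"%(tu,th,u,h,c),clr(u,h,a,True)[1],"mid u %.1f"%(u-67.5*np.sin(a)))
E
```

```text
t 16.05 p [0.6469 0.0427 0.2754] rot [-2.685e+00 -1.000e-03  1.656e+00] F [ 0.92  0.33 -2.12] T [ 0.03 -0.55  0.06] w 0.131 q [-0.002  0.361  1.381 -0.039  1.854 -0.09 ]
caddy u 103.4 h -25.3 y 92.2 | yaw err -0.0001 tilt 26.14 deg roll 0.0010 | rackF [ 0.94  0.24 -2.12]
26 tu 7.0 th 36.0 u 105.7 h -26.0 clr 4.8 (0, 'web') mid u 76.1
24 tu 7.0 th 36.5 u 103.4 h -28.9 clr 4.5 (0, 'roof') mid u 76.0
22 tu 8.0 th 36.5 u 102.1 h -32.3 clr 4.3 (1, 'cleat') mid u 76.8
20 tu 8.5 th 37.0 u 100.2 h -35.0 clr 4.0 (0, 'lip') mid u 77.1
18 tu 9.0 th 37.5 u 98.1 h -37.7 clr 3.7 (0, 'roof') mid u 77.2
16 tu 9.5 th 37.5 u 95.9 h -40.7 clr 3.6 (1, 'cleat') mid u 77.3
14 tu 9.5 th 38.0 u 93.1 h -43.2 clr 3.3 (1, 'cleat') mid u 76.8
12 tu 10.5 th 38.0 u 91.2 h -46.1 clr 3.2 (0, 'lip') mid u 77.2
10 tu 10.5 th 38.5 u 88.3 h -48.3 clr 3.1 (0, 'roof') mid u 76.5
8 tu 11.0 th 38.5 u 85.7 h -51.0 clr 2.9 (1, 'cleat') mid u 76.3
6 tu 11.5 th 39.0 u 83.0 h -53.0 clr 2.7 (0, 'roof') mid u 76.0
5 tu 11.5 th 39.0 u 81.4 h -54.3 clr 2.8 (1, 'cleat') mid u 75.5
4 tu 12.0 th 39.0 u 80.3 h -55.5 clr 2.7 (1, 'cleat') mid u 75.5
3 tu 10.0 th 39.0 u 76.6 h -56.6 clr 2.7 (1, 'cleat') mid u 73.1
2 tu 8.5 th 38.0 u 73.4 h -58.8 clr 3.6 (1, 'cleat') mid u 71.1
1 tu 9.0 th 38.0 u 72.2 h -59.9 clr 3.8 (1, 'cleat') mid u 71.0
0 tu 10.0 th 38.5 u 71.5 h -60.5 clr 3.5 (0, 'roof') mid u 71.5
```

```bash
python3 go.py 104.5,-27.5,25,92 103.4,-29,24,92 102.7,-30.6,23,92 102.1,-32.3,22,92 101.2,-33.6,21,92
```

```text
t 16.05 p [0.6469 0.0427 0.2754] rot [-2.685e+00 -1.000e-03  1.656e+00] F [ 0.92  0.33 -2.12] T [ 0.03 -0.55  0.06] w 0.131 q [-0.002  0.361  1.381 -0.039  1.854 -0.09 ]
caddy u 103.4 h -25.3 y 92.2 | yaw err -0.0001 tilt 26.14 deg roll 0.0010 | rackF [ 0.94  0.24 -2.12]
104.5,-27.5,25,92 shift [-0.1, -2.9, 2.5] turn [-0.0199, -0.001, -0.0001]
103.4,-29,24,92 shift [-0.1, -3.8, 3.4] turn [-0.0373, -0.001, -0.0001]
102.7,-30.6,23,92 shift [-0.1, -5.0, 4.6] turn [-0.0548, -0.001, -0.0001]
102.1,-32.3,22,92 shift [-0.1, -6.2, 6.1] turn [-0.0722, -0.001, -0.0001]
101.2,-33.6,21,92 shift [-0.1, -7.3, 7.0] turn [-0.0897, -0.001, -0.0001]
```

>>> move_arm --motion '[[0,[0,-2.9,2.5],[-0.02,-0.001,0]],[0,[0,-3.8,3.4],[-0.037,-0.001,0]],[0,[0,-5.0,4.6],[-0.055,-0.001,0]],[0,[0,-6.2,6.0],[-0.072,-0.001,0]],[0,[0,-6.2,6.0],[-0.072,-0.001,0]]]'

```text
time_s: 16.55
ee_pos: [0.638, 0.042, 0.2733]
tool_rot: [-2.757, 0.0, 1.657]
ft_force: [0.6, 0.3, -3.0]
width: 0.137
```

```bash
python3 go.py 101.2,-33.6,21,92 100.2,-35,20,92 99.2,-36.3,19,92 98.1,-37.7,18,92 97,-39.2,17,92
```

```text
t 16.55 p [0.638  0.042  0.2733] rot [-2.757  0.     1.657] F [ 0.59  0.3  -3.  ] T [ 0.04 -0.45 -0.01] w 0.137 q [-0.005  0.303  1.444 -0.035  1.777 -0.091]
caddy u 102.9 h -31.7 y 92.1 | yaw err -0.0002 tilt 22.02 deg roll -0.0001 | rackF [ 0.62  0.24 -3.  ]
101.2,-33.6,21,92 shift [-0.1, -0.3, 1.2] turn [-0.0177, 0.0001, -0.0001]
100.2,-35,20,92 shift [-0.1, -1.3, 2.2] turn [-0.0352, 0.0001, -0.0001]
99.2,-36.3,19,92 shift [-0.1, -2.4, 3.1] turn [-0.0526, 0.0001, -0.0001]
98.1,-37.7,18,92 shift [-0.1, -3.4, 4.2] turn [-0.0701, 0.0001, -0.0001]
97,-39.2,17,92 shift [-0.1, -4.3, 5.3] turn [-0.0875, 0.0001, -0.0001]
```

>>> move_arm --motion '[[0,[0,-0.3,1.2],[-0.018,0,0]],[0,[0,-1.3,2.2],[-0.035,0,0]],[0,[0,-2.4,3.1],[-0.053,0,0]],[0,[0,-3.4,4.2],[-0.07,0,0]],[0,[0,-3.4,4.2],[-0.07,0,0]]]'

```text
time_s: 17.05
ee_pos: [0.6333, 0.0416, 0.2706]
tool_rot: [-2.827, 0.0, 1.657]
ft_force: [-0.5, 0.2, -2.7]
width: 0.133
```

```bash
python3 go.py  97,-39.2,17,92 95.9,-40.7,16,92 94.5,-42,15,92 93.1,-43.2,14,92
```

```text
t 17.05 p [0.6333 0.0416 0.2706] rot [-2.827  0.     1.657] F [-0.46  0.15 -2.73] T [ 0.07 -0.33  0.05] w 0.133 q [-0.008  0.256  1.495 -0.029  1.703 -0.093]
caddy u 98.1 h -37.9 y 92.1 | yaw err -0.0001 tilt 18.02 deg roll -0.0001 | rackF [-0.44  0.19 -2.73]
97,-39.2,17,92 shift [-0.1, -1.1, 0.9] turn [-0.0178, 0.0001, -0.0001]
95.9,-40.7,16,92 shift [-0.1, -2.1, 2.1] turn [-0.0353, 0.0001, -0.0001]
94.5,-42,15,92 shift [-0.1, -2.9, 3.0] turn [-0.0527, 0.0001, -0.0001]
93.1,-43.2,14,92 shift [-0.1, -3.7, 3.9] turn [-0.0702, 0.0001, -0.0001]
```

>>> move_arm --motion '[[0,[0,-1.1,0.9],[-0.018,0,0]],[0,[0,-2.1,2.1],[-0.035,0,0]],[0,[0,-2.9,3.0],[-0.053,0,0]],[0,[0,-3.7,3.9],[-0.07,0,0]],[0,[0,-3.7,3.9],[-0.07,0,0]]]'

```text
time_s: 17.55
ee_pos: [0.6286, 0.0412, 0.2679]
tool_rot: [-2.897, 0.0, 1.657]
ft_force: [0.9, -0.3, -2.1]
width: 0.132
```

```bash
python3 go.py  92.2,-44.7,13,92 91,-46.1,12,92 89.6,-47.2,11,92 88.2,-48.3,10,92
```

```text
t 17.55 p [0.6286 0.0412 0.2679] rot [-2.897  0.     1.657] F [ 0.87 -0.3  -2.11] T [ 0.04 -0.26 -0.02] w 0.132 q [-0.01   0.209  1.548 -0.023  1.629 -0.095]
caddy u 93.2 h -43.3 y 92.1 | yaw err -0.0001 tilt 14.02 deg roll -0.0001 | rackF [ 0.84 -0.38 -2.11]
92.2,-44.7,13,92 shift [-0.1, -1.3, 1.1] turn [-0.0177, 0.0001, -0.0001]
91,-46.1,12,92 shift [-0.1, -2.3, 2.3] turn [-0.0352, 0.0001, -0.0001]
89.6,-47.2,11,92 shift [-0.1, -3.2, 3.1] turn [-0.0527, 0.0001, -0.0001]
88.2,-48.3,10,92 shift [-0.1, -4.1, 4.0] turn [-0.0701, 0.0001, -0.0001]
```

>>> move_arm --motion '[[0,[0,-1.3,1.1],[-0.018,0,0]],[0,[0,-2.3,2.3],[-0.035,0,0]],[0,[0,-3.2,3.1],[-0.053,0,0]],[0,[0,-4.1,4.0],[-0.07,0,0]],[0,[0,-4.1,4.0],[-0.07,0,0]]]'

```text
time_s: 18.05
ee_pos: [0.6237, 0.0407, 0.265]
tool_rot: [-2.967, 0.0, 1.657]
ft_force: [-0.5, 0.4, -3.8]
width: 0.135
```

```bash
python3 go.py  87,-49.6,9,92 85.7,-51,8,92 84.3,-52,7,92 82.9,-53,6,92
```

```text
t 18.05 p [0.6237 0.0407 0.265 ] rot [-2.967  0.     1.657] F [-0.46  0.43 -3.77] T [-0.   -0.19 -0.04] w 0.135 q [-0.014  0.161  1.601 -0.017  1.553 -0.098]
caddy u 88.3 h -48.3 y 92.1 | yaw err -0.0002 tilt 10.01 deg roll -0.0001 | rackF [-0.42  0.47 -3.77]
87,-49.6,9,92 shift [-0.1, -1.1, 1.1] turn [-0.0175, 0.0001, -0.0001]
85.7,-51,8,92 shift [-0.1, -2.0, 2.3] turn [-0.035, 0.0001, -0.0001]
84.3,-52,7,92 shift [-0.1, -3.0, 3.1] turn [-0.0524, 0.0001, -0.0001]
82.9,-53,6,92 shift [-0.1, -4.0, 4.0] turn [-0.0699, 0.0001, -0.0001]
```

>>> move_arm --motion '[[0,[0,-1.1,1.1],[-0.0175,0,0]],[0,[0,-2.0,2.3],[-0.035,0,0]],[0,[0,-3.0,3.1],[-0.0525,0,0]],[0,[0,-4.0,4.0],[-0.07,0,0]],[0,[0,-4.0,4.0],[-0.07,0,0]]]'

```text
time_s: 18.55
ee_pos: [0.619, 0.0403, 0.2616]
tool_rot: [-3.037, 0.0, 1.657]
ft_force: [-0.1, -1.3, -4.2]
width: 0.13
```

```bash
python3 go.py  81.4,-54.2,5,92 79.5,-55.4,4,92 76.6,-57,3,92 73.6,-58.6,2,92
```

```text
t 18.55 p [0.619  0.0403 0.2616] rot [-3.037  0.     1.657] F [-0.06 -1.26 -4.19] T [ 0.03 -0.09  0.03] w 0.13 q [-0.017  0.114  1.654 -0.011  1.478 -0.101]
caddy u 83.0 h -53.1 y 92.1 | yaw err -0.0001 tilt 6.01 deg roll -0.0001 | rackF [-0.17 -1.25 -4.19]
81.4,-54.2,5,92 shift [-0.1, -0.8, 1.0] turn [-0.0176, 0.0001, -0.0001]
79.5,-55.4,4,92 shift [-0.1, -1.3, 2.0] turn [-0.035, 0.0001, -0.0001]
76.6,-57,3,92 shift [-0.1, -0.8, 3.4] turn [-0.0525, 0.0001, -0.0001]
73.6,-58.6,2,92 shift [-0.1, -0.1, 4.8] turn [-0.0699, 0.0001, -0.0001]
```

>>> move_arm --motion '[[0,[0,-0.8,1.0],[-0.0175,0,0]],[0,[0,-1.3,2.0],[-0.035,0,0]],[0,[0,-1.1,2.7],[-0.044,0,0]],[0,[0,-0.8,3.4],[-0.0525,0,0]],[0,[0,-0.8,3.4],[-0.0525,0,0]]]'

```text
time_s: 19.05
ee_pos: [0.6182, 0.0402, 0.2582]
tool_rot: [-3.089, 0.0, 1.657]
ft_force: [-0.3, -0.8, -2.9]
width: 0.132
```

```bash
python3 go.py  75,-57.6,2.5,92 73.4,-58.8,2,92 72.5,-59.4,1.2,92 71.3,-60,0,92
```

```text
t 19.05 p [0.6182 0.0402 0.2582] rot [-3.089  0.     1.657] F [-0.31 -0.8  -2.89] T [-0.02  0.02 -0.07] w 0.132 q [-0.019  0.085  1.689 -0.006  1.419 -0.104]
caddy u 76.4 h -57.1 y 92.1 | yaw err -0.0001 tilt 3.02 deg roll -0.0000 | rackF [-0.38 -0.77 -2.89]
75,-57.6,2.5,92 shift [-0.1, 0.1, 0.4] turn [-0.0091, 0.0, -0.0001]
73.4,-58.8,2,92 shift [-0.1, 0.5, 1.5] turn [-0.0178, 0.0, -0.0001]
72.5,-59.4,1.2,92 shift [-0.1, -0.6, 2.1] turn [-0.0317, 0.0, -0.0001]
71.3,-60,0,92 shift [-0.1, -2.4, 2.8] turn [-0.0527, 0.0, -0.0001]
```

>>> move_arm --motion '[[0,[0,0.1,0.4],[-0.009,0,0]],[0,[0,0.5,1.5],[-0.018,0,0]],[0,[0,-0.6,2.1],[-0.032,0,0]],[0,[0,-2.4,2.8],[-0.053,0,0]],[0,[0,-2.4,2.8],[-0.053,0,0]]]'

```text
time_s: 19.55
ee_pos: [0.6151, 0.04, 0.2556]
tool_rot: [3.141, 0.0, 1.657]
ft_force: [0.1, -0.5, -3.2]
width: 0.134
```

```bash
python3 go.py 69.3,-60.5,0,92 69.3,-70,0,92;python3 -c "
from plan import *
for u,h in ((71.3,-60),(70,-60),(69.3,-60),(69.3,-63),(69.3,-66),(69.3,-69),(69.3,-71),(68.5,-72)): print(u,h,clr(u,h,0,True))"
```

```text
t 19.55 p [0.6151 0.04   0.2556] rot [3.141 0.    1.657] F [ 0.05 -0.55 -3.18] T [0.03 0.06 0.01] w 0.134 q [-0.022  0.051  1.729  0.     1.361 -0.108]
caddy u 71.7 h -59.9 y 92.1 | yaw err -0.0001 tilt -0.03 deg roll -0.0000 | rackF [ 0.   -0.55 -3.18]
69.3,-60.5,0,92 shift [-0.1, 2.5, 0.6] turn [0.0005, 0.0, -0.0001]
69.3,-70,0,92 shift [-0.1, 2.5, 10.1] turn [0.0005, 0.0, -0.0001]
71.3 -60 (np.float64(3.0), (0, 'roof'))
70 -60 (np.float64(2.0), (4, 'bar'))
69.3 -60 (np.float64(1.2999999999999972), (4, 'bar'))
69.3 -63 (np.float64(1.2999999999999972), (4, 'bar'))
69.3 -66 (np.float64(1.2999999999999972), (4, 'bar'))
69.3 -69 (np.float64(1.2999999999999972), (4, 'bar'))
69.3 -71 (np.float64(0.37474166824074434), (1, 'cleat'))
68.5 -72 (np.float64(0.5), (4, 'bar'))
```

>>> move_arm --motion '[[0,[0,1.1,0.6],[0,0,0]],[0,[0,2.2,1],[0,0,0]],[0,[0,2.3,3.5],[0,0,0]],[0,[0,2.3,6],[0,0,0]],[0,[0,2.3,8],[0,0,0]]]'

```text
time_s: 20.05
ee_pos: [0.618, 0.0402, 0.2471]
tool_rot: [-3.141, 0.0, 1.657]
ft_force: [-0.3, -0.0, -2.7]
width: 0.132
```

```bash
python3 go.py 69,-71,0,92 68,-74,0,92
```

```text
t 20.05 p [0.618  0.0402 0.2471] rot [-3.141  0.     1.657] F [-0.29 -0.01 -2.71] T [-0.07 -0.01  0.02] w 0.132 q [-0.022  0.063  1.731 -0.     1.348 -0.108]
caddy u 68.9 h -68.4 y 92.1 | yaw err -0.0001 tilt 0.02 deg roll -0.0000 | rackF [-0.29  0.01 -2.71]
69,-71,0,92 shift [-0.1, -0.1, 2.6] turn [-0.0003, 0.0, -0.0001]
68,-74,0,92 shift [-0.1, 0.9, 5.6] turn [-0.0003, 0.0, -0.0001]
```

>>> move_arm --motion '[[0,[0,0,0.5],[0,0,0]],[0,[0,0,1],[0,0,0]],[0,[0,0,1.5],[0,0,0]],[0,[0,0,2],[0,0,0]],[0,[0,0,2.5],[0,0,0]]]'

```text
time_s: 20.55
ee_pos: [0.6181, 0.0402, 0.2452]
tool_rot: [3.141, 0.0, 1.657]
ft_force: [-0.5, -0.3, -3.8]
width: 0.132
```

>>> move_arm --motion '[[0,[0,0.1,0.3],[0,0,0]],[0,[0,0.2,0.6],[0,0,0]],[0,[0,0.3,0.9],[0,0,0]],[0,[0,0.4,1.2],[0,0,0]],[0,[0,0.4,1.2],[0,0,0]]]'

```text
time_s: 21.05
ee_pos: [0.6185, 0.0403, 0.2439]
tool_rot: [3.141, 0.0, 1.657]
ft_force: [-0.4, 0.4, -3.1]
width: 0.131
```

```bash
python3 go.py 68,-74,0,92
```

```text
t 21.05 p [0.6185 0.0403 0.2439] rot [3.141 0.    1.657] F [-0.41  0.45 -3.13] T [ 0.06  0.03 -0.04] w 0.131 q [-0.022  0.066  1.733 -0.     1.342 -0.108]
caddy u 68.4 h -71.6 y 92.1 | yaw err -0.0001 tilt -0.01 deg roll -0.0001 | rackF [-0.37  0.48 -3.13]
68,-74,0,92 shift [-0.1, 0.4, 2.4] turn [0.0002, 0.0001, -0.0001]
```

>>> move_arm --motion '[[0,[1.5,0,0],[0,0,0]],[0,[3,0,0],[0,0,0]],[0,[4.5,0,0],[0,0,0]],[0,[6,0,0],[0,0,0]],[0,[7,0,0],[0,0,0]]]'

```text
time_s: 21.55
ee_pos: [0.6179, 0.0474, 0.244]
tool_rot: [3.141, 0.0, 1.657]
ft_force: [0.5, 0.5, -4.5]
width: 0.126
```

>>> move_arm --motion '[[0,[0.3,0,0],[0,0,0]],[0,[0.6,0,0],[0,0,0]],[0,[0.9,0,0],[0,0,0]],[0,[1.2,0,0],[0,0,0]],[0,[1.2,0,0],[0,0,0]]]'

```text
time_s: 22.05
ee_pos: [0.6178, 0.0485, 0.2439]
tool_rot: [3.141, 0.0, 1.657]
ft_force: [-0.7, -0.1, -4.4]
width: 0.134
```

```bash
python3 go.py 68,-74,0,103
```

```text
t 22.05 p [0.6178 0.0485 0.2439] rot [3.141 0.    1.657] F [-0.68 -0.15 -4.44] T [0.02 0.04 0.04] w 0.134 q [-0.008  0.066  1.734 -0.     1.342 -0.094]
caddy u 68.4 h -71.6 y 100.3 | yaw err -0.0001 tilt -0.01 deg roll -0.0000 | rackF [-0.69 -0.09 -4.44]
68,-74,0,103 shift [2.7, 0.4, 2.4] turn [0.0002, 0.0, -0.0001]
```

>>> move_arm --motion '[[0,[0.2,0,0],[0,0,0]],[0,[0.4,0,0],[0,0,0]],[0,[0.6,0,0],[0,0,0]],[0,[0.8,0,0],[0,0,0]],[0,[1,0,0],[0,0,0]]]'

```text
time_s: 22.55
ee_pos: [0.6177, 0.0494, 0.2439]
tool_rot: [3.141, 0.0, 1.657]
ft_force: [1.0, 0.5, -3.8]
width: 0.135
```

>>> move_arm --motion '[[0,[0.2,0,0],[0,0,0]],[0,[0.4,0,0],[0,0,0]],[0,[0.6,0,0],[0,0,0]],[0,[0.8,0,0],[0,0,0]],[0,[0.8,0,0],[0,0,0]]]'

```text
time_s: 23.05
ee_pos: [0.6176, 0.0503, 0.2439]
tool_rot: [3.141, 0.0, 1.657]
ft_force: [0.4, -0.1, -2.8]
width: 0.133
```

>>> move_arm --motion '[[0,[0.2,0,0],[0,0,0]],[0,[0.4,0,0],[0,0,0]],[0,[0.6,0,0],[0,0,0]],[0,[0.8,0,0],[0,0,0]],[0,[0.8,0,0],[0,0,0]]]'

```text
time_s: 23.55
ee_pos: [0.6176, 0.0511, 0.244]
tool_rot: [3.141, 0.0, 1.657]
ft_force: [-0.1, -0.1, -3.7]
width: 0.132
```

>>> move_arm --motion '[[0,[0.2,0,0],[0,0,0]],[0,[0.4,0,0],[0,0,0]],[0,[0.6,0,0],[0,0,0]],[0,[0.6,0,0],[0,0,0]],[0,[0.6,0,0],[0,0,0]]]'

```text
time_s: 24.05
ee_pos: [0.6175, 0.0516, 0.2439]
tool_rot: [3.141, 0.0, 1.657]
ft_force: [0.2, -0.7, -3.3]
width: 0.133
```

>>> move_arm --motion '[[0,[0.2,0,0],[0,0,0]],[0,[0.4,0,0],[0,0,0]],[0,[0.6,0,0],[0,0,0]],[0,[0.6,0,0],[0,0,0]],[0,[0.6,0,0],[0,0,0]]]'

```text
time_s: 24.55
ee_pos: [0.6175, 0.052, 0.2441]
tool_rot: [3.141, 0.001, 1.657]
ft_force: [-0.6, -1.4, -1.5]
width: 0.13
```

>>> move_arm --motion '[[0,[0.2,0,0],[0,0,0]],[0,[0.4,0,0],[0,0,0]],[0,[0.6,0,0],[0,0,0]],[0,[0.6,0,0],[0,0,0]],[0,[0.6,0,0],[0,0,0]]]'

```text
time_s: 25.05
ee_pos: [0.6175, 0.0523, 0.2442]
tool_rot: [3.141, 0.001, 1.657]
ft_force: [-0.9, -4.7, -0.6]
width: 0.131
```

>>> move_arm --motion '[[0,[-0.4,0,0],[0,0,0]],[0,[-0.8,0,0],[0,0,0]],[0,[-0.9,0,0.2],[0,0,0]],[0,[-0.9,0,0.6],[0,0,0]],[0,[-0.9,0,0.8],[0,0,0]]]'

```text
time_s: 25.55
ee_pos: [0.6176, 0.052, 0.2432]
tool_rot: [3.141, -0.0, 1.657]
ft_force: [-0.2, -3.2, -1.5]
width: 0.128
```

```bash
python3 go.py 68,-74,0,103
```

```text
t 25.55 p [0.6176 0.052  0.2432] rot [ 3.141 -0.     1.657] F [-0.23 -3.17 -1.46] T [-0.76 -0.03 -0.04] w 0.128 q [-0.003  0.066  1.734  0.     1.34  -0.089]
caddy u 68.2 h -72.3 y 103.9 | yaw err -0.0001 tilt -0.05 deg roll 0.0001 | rackF [-0.5  -3.14 -1.46]
68,-74,0,103 shift [-0.9, 0.3, 1.7] turn [0.0008, -0.0001, -0.0001]
```

>>> move_arm --motion '[[0,[-0.4,0,0],[0,0,0]],[0,[-0.6,0,0],[0,0,0]],[0,[-0.6,0.1,0.3],[0,0,0]],[0,[-0.6,0.1,0.6],[0,0,0]],[0,[-0.6,0.2,0.8],[0,0,0]]]'

```text
time_s: 26.05
ee_pos: [0.6178, 0.0517, 0.2423]
tool_rot: [3.141, -0.001, 1.657]
ft_force: [0.4, 0.4, -2.6]
width: 0.131
```

>>> move_arm --motion '[[0,[0,0.1,0.2],[0,0,0]],[0,[0,0.1,0.4],[0,0,0]],[0,[0,0.2,0.6],[0,0,0]],[0,[0,0.2,0.8],[0,0,0]],[0,[0,0.2,0.8],[0,0,0]]]'

```text
time_s: 26.55
ee_pos: [0.6181, 0.0515, 0.2417]
tool_rot: [3.141, -0.0, 1.657]
ft_force: [1.4, 1.4, -1.8]
width: 0.132
```

```bash
python3 go.py 68,-74,0,103
```

```text
t 26.55 p [0.6181 0.0515 0.2417] rot [ 3.141 -0.     1.657] F [ 1.4   1.4  -1.82] T [ 0.07 -0.23  0.09] w 0.132 q [-0.003  0.068  1.735  0.     1.338 -0.09 ]
caddy u 67.8 h -73.8 y 103.4 | yaw err 0.0000 tilt -0.05 deg roll 0.0002 | rackF [ 1.52  1.27 -1.82]
68,-74,0,103 shift [-0.3, -0.1, 0.2] turn [0.0008, -0.0002, 0.0]
```

>>> move_arm --motion '[[0,[0,0.1,0.2],[0,0,0]],[0,[0,0.1,0.4],[0,0,0]],[0,[0,0.1,0.4],[0,0,0]],[0,[0,0.1,0.4],[0,0,0]],[0,[0,0.1,0.4],[0,0,0]]]'

```text
time_s: 27.05
ee_pos: [0.6181, 0.0514, 0.2415]
tool_rot: [3.141, 0.0, 1.657]
ft_force: [0.5, 0.6, 0.5]
width: 0.132
```

```bash
python3 go.py 68,-74,0,103
python3 - <<'E'
from h import *
from crop import crop
import pickle
D={n:cam(n) for n in("scene","side","wrist")}; pickle.dump(D,open("D5.pkl","wb"))
crop(D["side"],250,110,110,110,5.3,"pics/side5.png"); crop(D["wrist"],200,80,220,170,3.6,"pics/wrist5.png")
E
```

```text
t 27.05 p [0.6181 0.0514 0.2415] rot [3.141 0.    1.657] F [0.55 0.56 0.52] T [ 0.1  -0.09  0.25] w 0.132 q [-0.004  0.068  1.735 -0.     1.338 -0.09 ]
caddy u 67.7 h -74.0 y 103.2 | yaw err 0.0000 tilt -0.04 deg roll -0.0001 | rackF [0.59 0.51 0.52]
68,-74,0,103 shift [-0.2, -0.2, 0.0] turn [0.0007, 0.0001, 0.0]
```

View pics/side5.png

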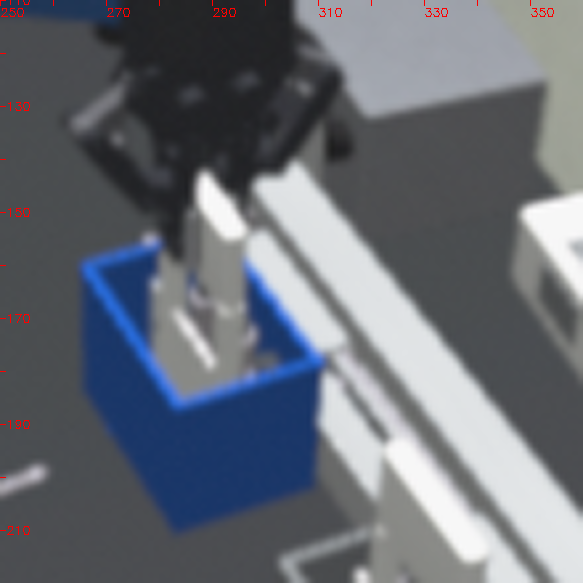

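View pics/wrist5.png

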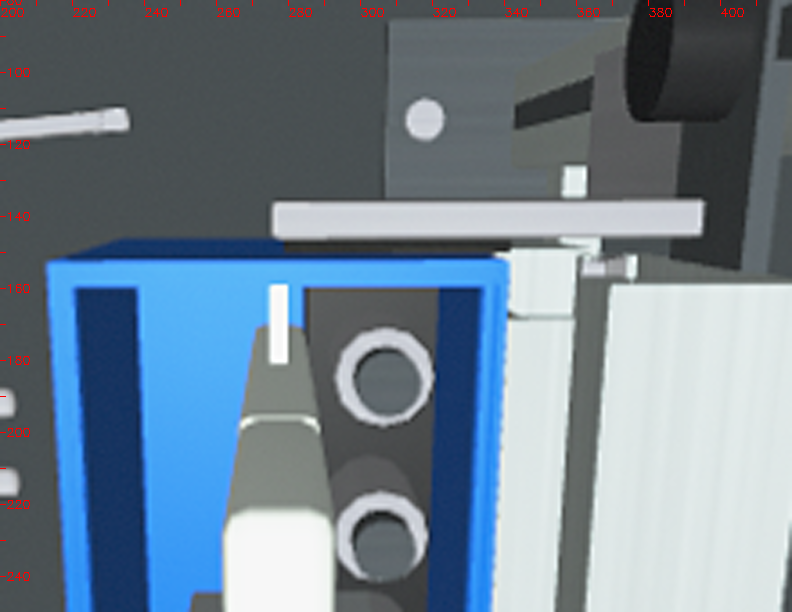

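>>> move_arm --motion '[[0.2,[0,0,0],[0,0,0]],[0.35,[0,0,0],[0,0,0]],[0.35,[0,0,0],[0,0,0]],[0.35,[0,0,0],[0,0,0]],[0.35,[0,0,0],[0,0,0]]]'

```text
time_s: 27.7
ee_pos: [0.618, 0.0513, 0.241]
tool_rot: [3.141, 0.0, 1.657]
ft_force: [-0.2, -0.3, 0.3]
width: 0.348
```

```bash
python3 go.py
python3 - <<'E'
from h import *
from crop import crop
import pickle
D={n:cam(n) for n in("scene","side","wrist")}; pickle.dump(D,open("D6.pkl","wb"))
crop(D["side"],250,110,110,110,5.3,"pics/side6.png"); crop(D["wrist"],200,80,220,170,3.6,"pics/wrist6.png")
E
```

```text
t 27.7 p [0.618  0.0513 0.241 ] rot [3.141 0.    1.657] F [-0.16 -0.32  0.33] T [-0.   -0.01  0.01] w 0.348 q [-0.004  0.069  1.735 -0.     1.337 -0.09 ]
caddy u 67.9 h -74.5 y 103.1 | yaw err -0.0002 tilt -0.01 deg roll -0.0001 | rackF [-0.19 -0.31  0.33]
```

View pics/side6.png

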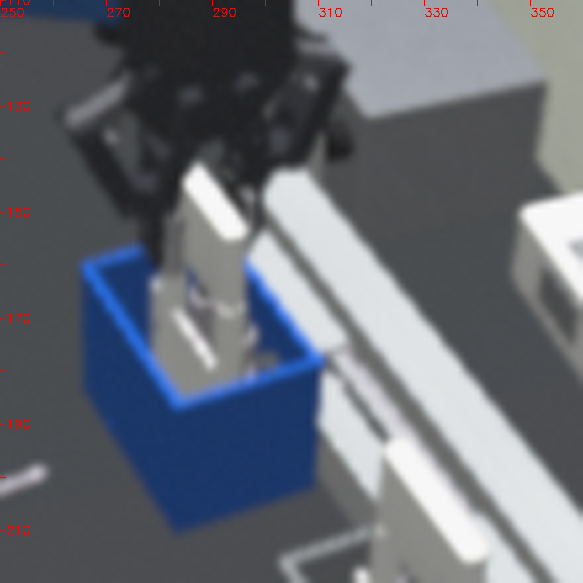

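View pics/wrist6.png

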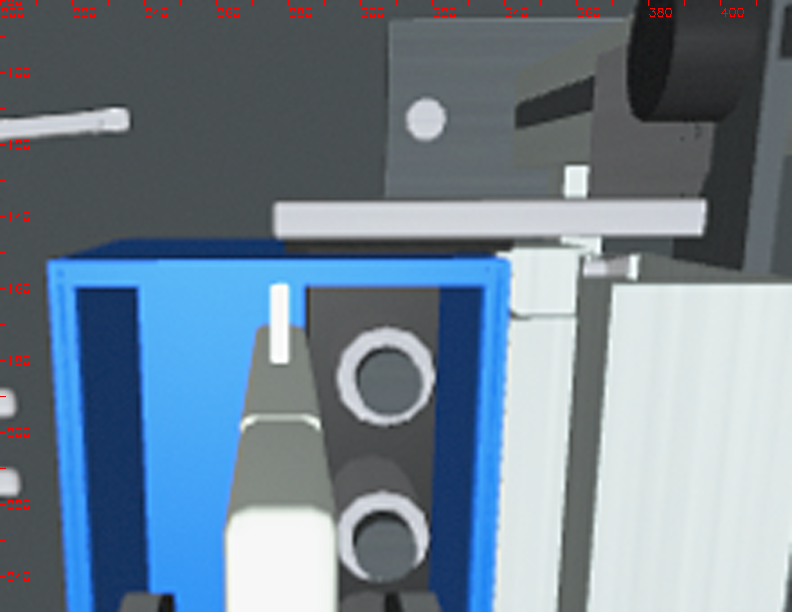

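>>> move_arm --motion '[[0.35,[0,0,-8],[0,0,0]],[0.35,[0,0,-20],[0,0,0]],[0.35,[0,0,-40],[0,0,0]],[0.35,[0,0,-65],[0,0,0]],[0.35,[0,0,-90],[0,0,0]]]'

```text
time_s: 28.35
ee_pos: [0.6181, 0.0514, 0.3333]
tool_rot: [3.14, 0.0, 1.657]
ft_force: [0.5, 0.4, 0.1]
width: 0.346
```

>>> move_arm --motion '[[0.35,[0,-20,-30],[0,0,0]],[0.35,[0,-40,-60],[0,0,0]],[0.35,[0,-60,-60],[0,0,0]],[0.35,[0,-60,-60],[0,0,0]],[0.35,[0,-60,-60],[0,0,0]]]'

```text
time_s: 28.85
ee_pos: [0.5583, 0.0462, 0.3919]
tool_rot: [3.14, 0.0, 1.657]
ft_force: [-0.2, -0.1, 0.5]
width: 0.348
```

Run:
```python
from h import *
from crop import crop
import pickle
s=st()
D={n:cam(n) for n in("scene","side","wrist")}; pickle.dump(D,open("D7.pkl","wb"))
crop(D["side"],250,110,110,110,5.3,"pics/side7.png"); save(D["wrist"],"pics/wrist7.png");crop(D["scene"],260,150,110,110,5.3,"pics/scene7.png")
```

```text
t 28.85 p [0.5583 0.0462 0.3919] rot [3.14  0.    1.657] F [-0.19 -0.15  0.49] T [-0.02 -0.02 -0.03] w 0.348 q [-0.013 -0.126  1.676 -0.     1.59  -0.099]
```

View pics/side7.png

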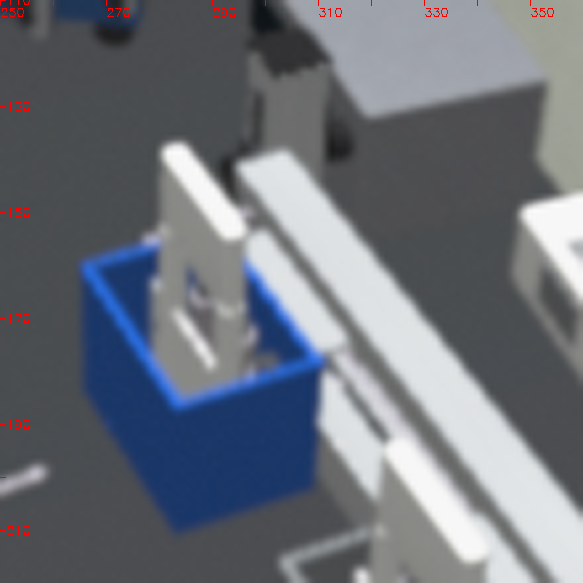

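View pics/wrist7.png

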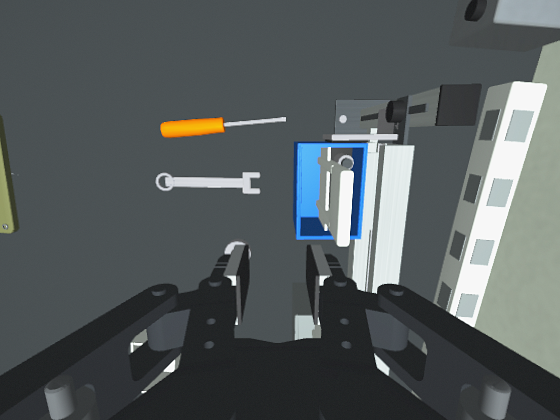

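View pics/scene7.png

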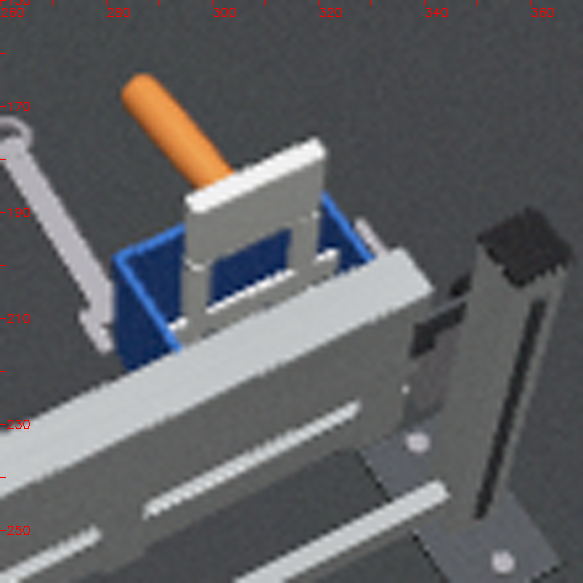

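Run:
```python
import pickle
from crop import crop
D=pickle.load(open("D7.pkl","rb")); crop(D["wrist"],285,120,140,130,5.5,"pics/w7a.png")
```

```text
(no output)
```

View pics/w7a.png

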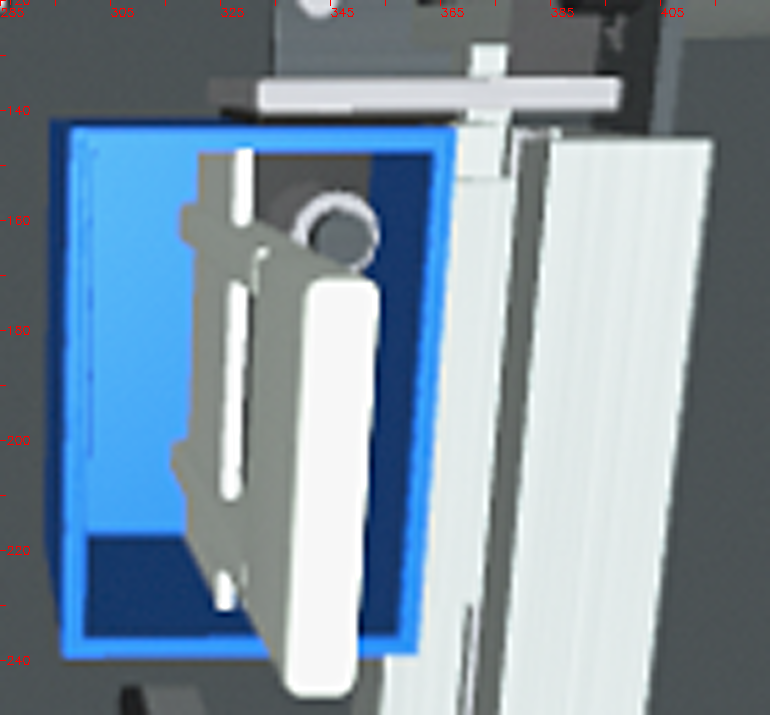

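Run:
```python
from h import *
import pickle
from scipy.optimize import least_squares
D=pickle.load(open("D7.pkl","rb")); Wd,S=D["wrist"],D["side"]
w=lambda a,b:(285+(a+.5)/5.5-.5,120+(b+.5)/5.5-.5); so=lambda a,b:(250+(a+.5)/5.3-.5,110+(b+.5)/5.3-.5)
Rz=R.from_euler('z',RK["yaw"])
def W(P): return np.array([*RK["o"],0])+Rz.apply(np.array(P)/1000)
H=RK["H"]*1000
for n,P,uv in (("roof end front",(-24,156,H+46.6),w(552,140)),("roof end rear",(2.5,156,H+46.6),w(712,142)),("stop plate?",(0,0,0),None)):
    if uv: print(n,np.round(proj(Wd,W(P))[0]-uv,2))
cor=[(Wd,w(70,126),(-38,55,85)),(Wd,w(456,127),(38,55,85)),(Wd,w(62,658),(-38,-55,85)),(Wd,w(417,655),(38,-55,85)),(Wd,w(342,280),(0,35,160)),(Wd,w(320,697),(0,-35,160))]
corS=[(S,so(85,266),(-38,55,85)),(S,so(176,406),(-38,-55,85)),(S,so(322,360),(38,-55,85)),(S,so(176,530),(-38,-55,0)),(S,so(312,485),(38,-55,0)),(S,so(175,148),(0,35,160)),(S,so(233,235),(0,-35,160))]
def f(p,c):
    r=[]
    Q=R.from_euler('zyx',p[3:6])
    for d,uv,P in c:
        r.append(proj(d,W(Q.apply(np.array(P)-[0,0,67.5])+p[:3]))[0]-uv)
    return np.array(r).ravel()
for nm,c in (("wrist",cor),("side",corS),("both",cor+corS)):
    o=least_squares(f,[-68,103,H-6.5,0,0,0],args=(c,),x_scale=[1,1,1,.01,.01,.01],loss='soft_l1')
    print(nm,np.round(o.x,3),"rms",round(np.sqrt(np.mean(f(o.x,c)**2)),2))
d0=pickle.load(open("D0.pkl","rb"))
for n in("side","scene"):
    df=cv2.absdiff(d0[n]["image"],D[n]["image"]).max(2); 
    k=cv2.connectedComponentsWithStats((cv2.GaussianBlur(df,(5,5),0)>35).astype(np.uint8))[2][1:]; print(n,[x.tolist() for x in k if x[4]>15])
```

```text
roof end front [-1.6   0.38]
roof end rear [-3.1  -0.04]
wrist [-6.66240e+01  1.02232e+02  1.65695e+02  5.00000e-03 -3.00000e-03
 -0.00000e+00] rms 0.31
side [-5.77970e+01  1.21789e+02  1.45449e+02 -1.70000e-02 -7.00000e-03
 -6.00000e-03] rms 0.2
both [-6.68640e+01  1.02434e+02  1.65460e+02  2.00000e-03 -1.00000e-03
  3.00000e-03] rms 0.57
side [[0, 0, 82, 14, 606], [0, 0, 295, 113, 10864], [68, 44, 22, 35, 442], [0, 82, 13, 26, 201], [0, 114, 25, 14, 235], [184, 122, 38, 62, 1489], [265, 136, 50, 73, 2176], [6, 177, 37, 18, 444], [38, 206, 21, 33, 381], [59, 211, 16, 34, 365], [0, 235, 35, 18, 366], [30, 251, 6, 3, 16], [0, 263, 19, 17, 127]]
scene [[191, 0, 43, 41, 805], [233, 0, 108, 51, 3533], [392, 0, 9, 4, 28], [415, 0, 18, 29, 268], [391, 20, 4, 9, 24], [324, 29, 14, 10, 72], [277, 36, 43, 21, 487], [228, 45, 3, 9, 19], [180, 46, 16, 20, 142], [198, 51, 28, 17, 229], [250, 55, 22, 9, 83], [298, 57, 6, 3, 16], [236, 60, 10, 6, 35], [285, 71, 29, 5, 61], [279, 77, 38, 62, 1246], [336, 125, 43, 48, 1487], [281, 176, 50, 43, 1143]]
```

```bash
python3 -c "
from h import *
st(); workorder.hand_in(); st()"
```

```text
t 29.0 p [0.5586 0.0462 0.3901] rot [-3.14  -0.     1.657] F [0.1  0.22 0.14] T [ 0.01  0.02 -0.01] w 0.347 q [-0.013 -0.123  1.676 -0.     1.59  -0.099]
the job is handed in; nothing more can be done
the job is handed in; nothing more can be done
```

The blue caddy is hanging by its strip on the free part of the rail, released. The job was handed in at about 29 s, and no verdict is reported.

**How it went in:** I pinched the grip bar and tilted the front up 26°. I then felt the roof with about 5 N and the web with about 6–7 N. That put the cleat edge about 171.5 mm up and the web about 1.5 mm nearer than the cameras said. From there I swung it upright with no measurable contact and lowered it most of the way. I eased it along until it touched the end stop with about 5 N, backed off slightly, let it down onto the cleat and released it. Every force reading while feeling in stayed under 12 N.

**Last checks:**
- **Position:** a fit to the wrist and side pictures after release gave the centre line 66.9 mm before the web, rack y 102.4 mm and centre height 165.5 mm (165.0 mm expected when locked). It is upright and square within 0.005 rad.
- **Closeness to the stop:** the remaining gap is probably 0.5 mm or less by feel, which I did not measure directly. I did not push it again after release.
- **Other things on the bench:** comparing pictures from start and end showed changes only where the caddy and the arm had been.

**Disagreements:** the wrist camera reads about 1.5–2 mm off sideways, so I trusted touch over it. The side view on its own could not fix the caddy's pose (it gave y 122 mm, height 145 mm), so I used it only together with the wrist view.

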